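# Restrike a drawn cap in the hand lever press and hold the dwell

## Robot

A 6-joint arm with a two-finger parallel gripper is mounted at the origin on the work surface. World frame = base frame: x ahead of the robot, y to its left, z up, the work surface at z = 0. Lengths are in m, angles in rad, forces in N, time in s.
With the tool pointing down it reaches from about 0.325 to 1 m from the base axis. Payload 5.1 kg.
Tool frame: the origin (TCP) lies midway between the tips of the shut fingers; the grasp point (between the pads) lies r.grasp_offset behind it (r.grasp_offset is the distance from the TCP to the grasp point, in m); z points along the fingers, y is the direction in which the jaws open and shut (so a half turn about z gives the same grasp; the last joint's range is limited). The gripper opens to 85 mm and grips with 20 to 120 N. Pads are 22 mm wide; open, the fingers measure 114 mm over their backs; the gripper's body (76 mm by 85 mm) begins 54 mm behind the grasp point. The pads swing forward as they close: fully open they stand 13 mm farther back than shut.
Start: joints at [-1.349, 0.124, 1.65, -0, 1.367, -0.083], TCP at [0.195, -0.62, 0.231] pointing down, gripper open.
Joint ranges: [-2.61, 2.61], [-1.02, 2.33], [0.03, 2.71], [-1.35, 4.49], [0.32, 2.68], [-2.91, 2.91]. Speed limits (rad/s): [2.57, 2.57, 3.14, 3.14, 3.14, 3.14].

## Interface

Orientations are given as a rotation vector (axis times angle).
In Python, from cell import r gives the robot as it stands. The module is installed in compiled form; this text tells all that it offers.
- The arm moves only by the tool servo_tool, never from a script. Its argument "steps" is a list of rows, each an object with "linear": the shift along the tool's x, y, z in cm, a list of three; "twist": the turn about the tool's z in degrees; "hand": the opening in per cent of the stroke, from 0 (shut) to 100 (fully open). In form: [{"linear": [x, y, z], "twist": twist, "hand": hand}, ...]. A call has exactly 8 rows; each row shifts and turns the commanded pose from where the row before left it, along the tool's axes as they then stand; what a row does not reach is not made up. A row lasts 1/8 s, in which the tool goes at most 62.5 mm and 10.7 degrees, less where a joint would pass 70% of its speed; a pose out of reach is approached as far as the arm can. A call with a gripper value outside its range is refused whole. The fingers move at their own pace and stop on an object; "grip_force" is the grip in N (left out, the last holds). Time passes only in rows, so rows that do not move let the fingers close, or fill a call up. It gives the time, the measured TCP pose, the force and the opening at its end, in the units of the state.
- r.read_state(): the state, without advancing time (a new reading comes with each control period).
- r.capture(name): name is "side" or "top"; returns a dict with "frame" (384x512x3 uint8, blue, green, red), "K" (3x3 intrinsics, pixels), "distortion" ([k1, k2, p1, p2, k3] as OpenCV has them; the pictures are not rectified), "eye" and "rotation" of the camera in the world. Camera axes: x right, y down, z forward; pixel columns grow to the right and rows downward; lengths in m; the calibration is good to about 2 mm. A picture is of the moment at which its call begins. There is no depth.
- r.job_done(): hands the job in, once; it reports no verdict.
Trained networks look in a picture, given as the dict that the camera call returned (one of the last four; its "shot" number tells which), for a name from the list of things; names that differ only in an ending like _2 or _b are one class to them, and where a whole thing is asked for, a point or a joint stands for the part that bears it (a point fixed in the world has none). Each returns a list of dicts, best first, with "confidence" (0 to 1); they miss things now and then, are a little off and sometimes report something else, mostly with a low value. They report only what shows in the picture. A call takes as long as a camera call. They do not tell look-alikes from the thing itself.
- r.spot_in(picture, query): "xy" ([column, row] in pixels, amid what is visible of it).
- r.place_of(picture, query): "xy" ([column, row] in pixels: a listed point, or the origin of a listed thing).
The state is a dict: "t": time; "joint_pos": joint angles; "dq": joint speeds; "effort": joint torques, N m; "tcp_pos": TCP position; "orientation": TCP orientation; "wrist_force": force on the tool from outside, world axes, zero at the start; "moment": the same for the moment, N m; "opening": opening from 0.0 (shut) to 1.0 (fully open).
Only numpy, scipy, OpenCV 4.12 (cv2) and the standard library are available. Lean on these libraries where they do the work, as an engineer would, in place of code of your own. Each camera call takes 0.05 s, during which the arm holds its last target.

## Task

Lift the freshly drawn brass cap out of the open forming die and seat it, flange down, in the nest on the hand press's slide, then push the slide fully home under the ram. Pull the press lever down, counting the clicks of its ratchet, exactly four clicks and no further, and hold it there: finish with the lever still held at the fourth click, because it springs back up if let go. Leave the other things on the bench where they are.

Things in the scene. Friction and masses are not known exactly. Their poses are not given: they have to be found in the camera images.
- cap_mid (a point): The workpiece: a brass top-hat cap, 60 g, round flange 56 mm across and 4 mm thick at the bottom, plain round crown 40 mm across above it, 26 mm high in all, z along its axis. This point is its centre, 13 mm above its underside. At the start it lies in the die's cavity.
- die_floor (a point): Centre of the floor of the open forming die's round cavity (59 mm wide, 6 mm deep), 26 mm above the bench. The die is a fixed dark steel block 120 mm square, 32 mm high, on a foot 150 mm long in y; two guide pillars 16 mm thick stand 28 mm above its top face at x = +48 mm, y = +-48 mm. Site axes are the die's.
- nest_floor (a point): Centre of the floor of the round recess (59 mm wide, 6 mm deep, 3 mm chamfer at the rim) in the bright aluminium 84 mm square nest block on the press slide; floor 48 mm, block top 54 mm above the bench. x points along the slide's travel, inwards under the ram. It moves with the slide.
- slide_knob (a point): Centre of the black knob (24 mm across, 30 mm high, upright, centre 71 mm and top 86 mm above the bench) on the slide's front end, 100 mm in front of the nest centre; the slide plate under it is 40 mm above the bench. It moves with the slide; x as nest_floor.
- slide (a joint): Travel of the nest slide in m: 0 = fully out at the front (towards the robot), 0.110 = fully home against its stop, the nest right under the ram. About 3 N of friction; it stays where it is left.
- lever_grip (a point): Middle of the press lever's black handle, a tapering round grip 73 mm long, 26 mm thick here, on a 14 mm steel rod. It is 180 mm from hub_axis: with q the lever joint it lies at x = -0.180 cos(0.70 - q), y = 0, z = 0.180 sin(0.70 - q) m in hub_axis's frame. At rest (q = 0) the lever slopes up towards the robot, the handle about 300 mm above the bench.
- hub_axis (a point): Point on the lever's turning axis, in the handle's plane, 185 mm above the bench, fixed to the white cast press. The axis is its y; x points level from the press's front (robot side) to its back, the way the slide goes in; z up. The ram axis is at x = -20 mm, y = +110 mm; the head (70 mm wide) has its front at x = -55 mm and its underside 130 mm above the bench.
- lever (a joint): Turn of the press lever in rad: 0 = up at rest, grows as the handle goes down, stop at 1.15. A spring pushes the handle back up (3 N at rest, 8 N low down). After a free swing a spring pawl snaps over the ratchet's rounded teeth, a click each at 0.35, 0.51, 0.67, 0.83, 0.99; the fourth notch is centred at 0.91. The push rises and falls 6 N over a tooth; teeth do not stop it running back.
- pad: The round black pressure pad, 36 mm across and 8 mm thick, under the steel ram; origin at the centre of its underside, 81 mm above the bench at rest. It is sprung on the ram. The ram goes down 20 mm per rad of lever; the pad meets the cap at about q = 0.35.
- punch: Upper half of the die, a loose steel punch, disc 72 mm across and 22 mm high with a 32 mm shank, 62 mm high; origin at its underside. Leave it.
- cap_a: A finished brass cap, like the workpiece, in the grey tray. Leave it.
- cap_b: Another finished brass cap in the grey tray. Leave it.
- flask: Orange bottle, 72 mm across and 170 mm high. Leave it.
- pot: White pot with a green lid, 64 mm across and 70 mm high. Leave it.
- driver: Red-handled screwdriver lying on the bench. Leave it.
- brush: Brush lying on the bench. Leave it.
There are look-alikes about, which are no part of the job. What is shaped like the part that bears cap_mid but purple or white is not meant.

How it is judged:
On the way, in this order (a step that is already met when the one before it is completed fails the run):
1. the cap is lifted clear of the die (height (world z) of cap_mid above 0.093 m), for 0.1 s.
2. the cap is seated in the nest and let go (horizontal distance between cap_mid and nest_floor below 0.003 m and z of cap_mid in the frame of nest_floor between 0.011 and 0.015 m and angle between cap_mid's own z axis and vertical below 0.05 rad and contact force between the fingers and cap below 0.1 N), for 0.2 s.
3. the slide is fully home with the cap in the nest (value of joint slide above 0.107 m and horizontal distance between cap_mid and nest_floor below 0.003 m and z of cap_mid in the frame of nest_floor between 0.011 and 0.015 m and angle between cap_mid's own z axis and vertical below 0.05 rad), for 0.2 s.
4. the lever has come to its fourth click (value of joint lever above 0.835 rad and value of joint slide above 0.106 m), for 0.1 s.
At the end, for the whole second after the job is handed in: For the last second the fingers (over 2 N) hold the lever still at its fourth click, 0.835 to 0.985 rad; the slide is home (within 4 mm); the cap lies flat in the nest (within 3 mm of its centre, 2 mm of its floor), the ram's pad pressing on it with over 8 N (all of step 4 and value of joint lever below 0.985 rad and velocity of joint lever between -0.05 and 0.05 rad/s and contact force between the fingers and lever above 2 N and contact force between pad and cap above 8 N and horizontal distance between cap_mid and nest_floor below 0.003 m and z of cap_mid in the frame of nest_floor between 0.011 and 0.015 m and angle between cap_mid's own z axis and vertical below 0.05 rad); the arm keeps its last pose, push and grip.
It fails at once if the lever is taken past the fourth click (value of joint lever above 0.995 rad).
It fails at once if the lever is pulled into its clicks while the slide is not home (value of joint lever above 0.34 rad and value of joint slide below 0.1 m).
It fails at once if another thing on the bench is disturbed (distance of any of punch, cap_a, cap_b, flask, pot, driver, brush from where it was at the start of the episode above 0.02 m).
It also fails if it takes over 72 s, if anything falls off the work surface, if the arm or the gripper's body presses on something with over 40 N, if the wrist force passes 120 N, or if a joint passes its speed limit or range.

## Working session

There is one attempt and no reset: what is moved stays moved. The work goes in short steps, Python scripts to look and compute and a tool call to move; the robot and the scene stay as the last step left them, time stands still between calls to the robot, and variables do not carry over. Pictures are saved under pics/ and viewed, and the job is handed in when it is done.

Besides the shell and the picture viewer there is one more tool, called after ">>>" as a command line: name --argument value ..., lists and objects as JSON in quotes. servo_tool: Moves the arm, as the interface text tells. Its arguments: {"type":"object","properties":{"steps":{"type":"array","items":{"type":"object","properties":{"linear":{"type":"array","items":{"type":"number"}},"twist":{"type":"number"},"hand":{"type":"number"}}}},"grip_force":{"type":"number"}},"required":["steps"]}

```bash
mkdir -p pics; cat > h.py <<'E'
import numpy as np, cv2
from cell import r
def snap(n,f):
    p=r.capture(n); cv2.imwrite('pics/'+f,p['frame']); return p
def ray(p,xy):
    u=cv2.undistortPoints(np.array([[xy]],float),np.array(p['K']),np.array(p['distortion']))[0,0]
    d=np.array(p['rotation'])@np.array([u[0],u[1],1.]); return np.array(p['eye']),d/np.linalg.norm(d)
def atz(p,xy,z):
    e,d=ray(p,xy); return e+d*(z-e[2])/d[2]
def tri(p1,a,p2,b):
    e1,d1=ray(p1,a);e2,d2=ray(p2,b)
    A=np.stack([d1,-d2],1); s=np.linalg.lstsq(A,e2-e1,rcond=None)[0]
    x,y=e1+d1*s[0],e2+d2*s[1]; return (x+y)/2,np.linalg.norm(x-y)
def proj(p,X):
    R=np.array(p['rotation']);e=np.array(p['eye'])
    rv=cv2.Rodrigues(R.T)[0]
    return cv2.projectPoints(np.array(X,float).reshape(-1,1,3),rv,-R.T@e,np.array(p['K']),np.array(p['distortion']))[0][:,0]
E
python3 - <<'E'
from h import *
np.set_printoptions(precision=4,suppress=True)
print(r.read_state(), r.grasp_offset)
S=snap('side','s0.png');T=snap('top','t0.png')
for p in(S,T): print(p['eye'],p['rotation'],p['K'])
for q in['cap_mid','die_floor','nest_floor','slide_knob','lever_grip','hub_axis','pad','punch','cap_a','flask','pot','driver','brush']:
    a=r.place_of(S,q);b=r.place_of(T,q)
    print(q,[(np.round(d['xy'],1),round(d['confidence'],2)) for d in a[:4]],'|',[(np.round(d['xy'],1),round(d['confidence'],2)) for d in b[:4]])
    if a and b: print('   ',tri(S,a[0]['xy'],T,b[0]['xy']))
E
```

```text
{'t': 0.0, 'joint_pos': array([-1.3486,  0.1245,  1.6517, -0.    ,  1.3675, -0.0826]), 'dq': array([ 0.    ,  0.001 ,  0.0002, -0.0013,  0.0012, -0.0007]), 'effort': array([  0.0009, -42.3609, -36.5454,  -0.    ,   0.0069,  -0.    ]), 'tcp_pos': array([ 0.1949, -0.6194,  0.23  ]), 'orientation': array([-3.1031, -0.4765,  0.0003]), 'wrist_force': array([-0.3386,  0.1843, -0.6073]), 'moment': array([0.0325, 0.0045, 0.0376]), 'opening': 1.000423844956911} 0.0187
[0.4898 1.0567 1.1543] [-0.0777  2.8382 -1.2532] [[456.1569   0.     257.7664]
 [  0.     456.1569 185.4377]
 [  0.       0.       1.    ]]
[0.397  0.0051 1.2891] [-2.1076  2.157  -0.133 ] [[366.0754   0.     258.1348]
 [  0.     366.0754 192.1745]
 [  0.       0.       1.    ]]
cap_mid [(array([297.5, 259. ]), 0.67), (array([254.2, 274.7]), 0.63), (array([254.8, 243.3]), 0.6), (array([223.4, 239.2]), 0.5)] | [(array([243. , 197.1]), 0.69), (array([232.3, 237.1]), 0.63), (array([204. , 195.4]), 0.6), (array([295.8, 206. ]), 0.32)]Traceback (most recent call last):
  File "<stdin>", line 9, in <module>
  File "h.py", line 12, in tri
    A=np.stack([d1,-d2],1); s=np.linalg.lstsq(A,e2-e1,rcond=None)[0]
    axis = normalize_axis_index(axis, result_ndim)
numpy.exceptions.AxisError: axis 1 is out of bounds for array of dimension 1
```

Rotation is a rotation vector; fix the helper.

```bash
sed -i "s/np.array(p\['rotation'\])/cv2.Rodrigues(np.array(p['rotation'],float))[0]/" h.py
python3 - <<'E'
from h import *
np.set_printoptions(precision=4,suppress=True)
S=snap('side','s1.png');T=snap('top','t1.png')
for p,n in((S,'s'),(T,'t')): cv2.imwrite(f'pics/{n}1b.png',cv2.resize(p['frame'],(800,600),interpolation=cv2.INTER_CUBIC))
for q in['cap_mid','die_floor','nest_floor','slide_knob','lever_grip','hub_axis','pad','punch','flask','pot','driver','brush']:
    a=r.place_of(S,q);b=r.place_of(T,q)
    print(q,[(np.round(d['xy'],1),round(d['confidence'],2)) for d in a[:5]],'|',[(np.round(d['xy'],1),round(d['confidence'],2)) for d in b[:5]])
    if a and b: print('   ',tri(S,a[0]['xy'],T,b[0]['xy']))
E
```

```text
cap_mid [(array([258.8, 273.8]), 0.78), (array([222.7, 238.7]), 0.75), (array([253.9, 243.7]), 0.74), (array([294.8, 257.7]), 0.58)] | [(array([233.1, 237.7]), 0.72), (array([243. , 197.3]), 0.7), (array([245.2, 169.6]), 0.7), (array([203.1, 198.6]), 0.49)]
    (array([ 0.4975,  0.1364, -0.082 ]), np.float64(0.12662929272175955))
die_floor [(array([254.8, 276.4]), 0.91)] | [(array([203.6, 201.3]), 0.95)]
    (array([0.5633, 0.2261, 0.0232]), np.float64(0.006040980680625924))
nest_floor [(array([266.6, 198.1]), 0.87)] | [(array([295.7, 204.2]), 0.78)]
    (array([ 0.5427, -0.0938,  0.0444]), np.float64(0.005780907406491276))
slide_knob [(array([294.8, 192.9]), 0.92)] | [(array([296.7, 234. ]), 0.87)]
    (array([ 0.4428, -0.0913,  0.0759]), np.float64(0.010926045416389087))
lever_grip [(array([274.1, 118.5]), 0.63)] | [(array([344.1, 198.6]), 0.79)]
    (array([ 0.5239, -0.2052,  0.3027]), np.float64(0.0035048656546457567))
hub_axis [(array([234.1, 144.2]), 0.92)] | [(array([338. , 158.5]), 0.7)]
    (array([ 0.6645, -0.2192,  0.1817]), np.float64(0.0025001144178891186))
pad [(array([
[... 206 characters left out ...]
oat64(0.0008277889295035884))
flask [(array([256.7, 273. ]), 0.73), (array([262.5, 158.7]), 0.56)] | [(array([369.1, 189.4]), 0.55)]
    (array([ 0.6968, -0.6653, -1.1252]), np.float64(0.12891153788626958))
pot [(array([257.6, 273.4]), 0.53)] | [(array([366.3, 157.1]), 0.73), (array([201.3, 153.4]), 0.43)]
    (array([ 0.7582, -0.5265, -0.8444]), np.float64(0.32551231393115815))
driver [(array([289.2, 139.5]), 0.43)] | [(array([405.7, 225.5]), 0.51)]
    (array([ 0.464, -0.478,  0.016]), np.float64(0.0112273890789702))
brush [(array([327. , 334.8]), 0.68), (array([273.6, 119.7]), 0.46)] | [(array([155.2, 259.4]), 0.78)]
    (array([0.3593, 0.3999, 0.0111]), np.float64(0.0033650436099922467))
```

View pics/s1b.png

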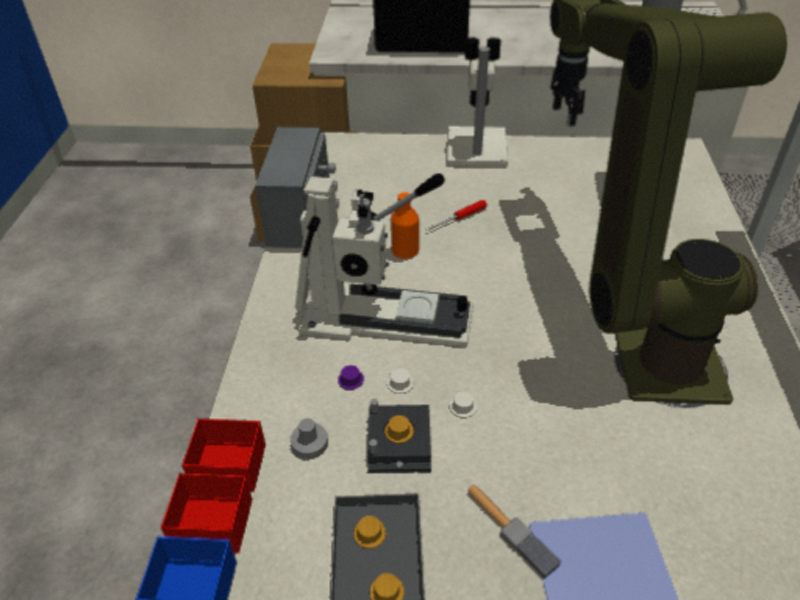

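View pics/t1b.png

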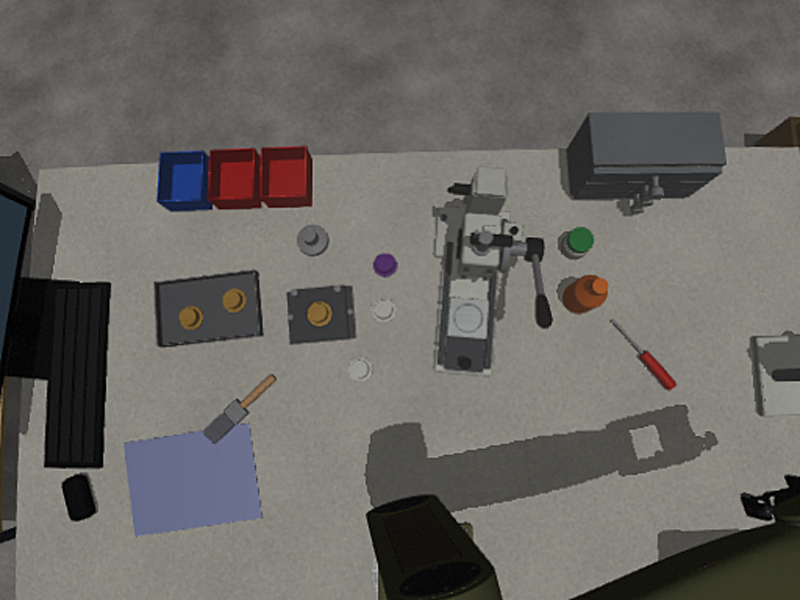

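Side view: the brass cap in the dark die is at about (255,274) px (native). The tray caps are at (236,340) and (247,376), the white look-alikes at (256,243) and (296,259), and the purple one at (224,241). 
Top view: the die cap is at (204,200), the tray caps at (150,192) and (122,203), the white ones at (245,198) and (230,237), and the purple one at (246,170). 
I choose the brass cap in the pillared die and check it in close crops.

```bash
python3 - <<'E'
from h import *
S=cv2.imread('pics/s1.png');T=cv2.imread('pics/t1.png')
c=lambda I,x,y,w,h:cv2.resize(I[y:y+h,x:x+w],(400,300),interpolation=cv2.INTER_CUBIC)
a=np.hstack([c(S,225,245,60,45),c(T,174,178,60,45)])
b=np.hstack([c(S,220,170,88,66),c(T,268,176,80,60)])
cv2.imwrite('pics/crop1.png',np.vstack([a,b]))
E
```

```text
(no output)
```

View pics/crop1.png

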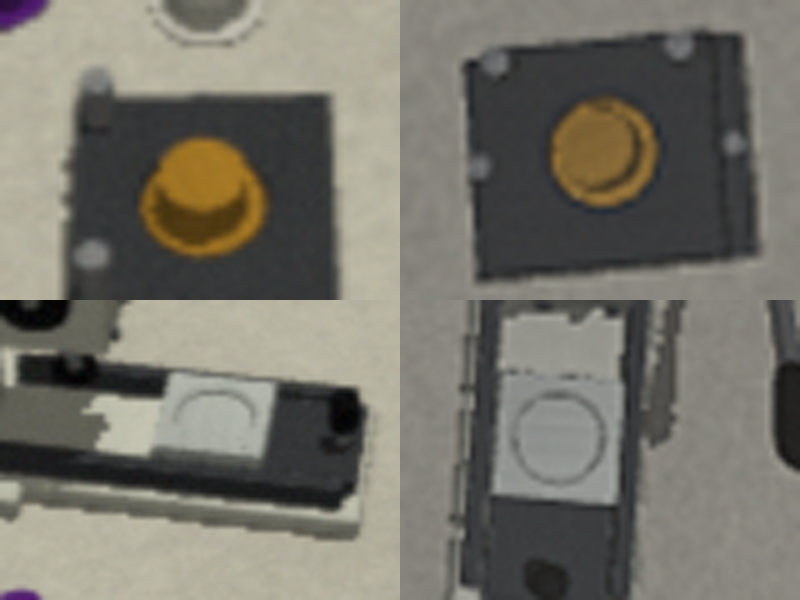

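The crops confirm it: the brass cap sits flange-down in the pillared die, with the flange ring at top (204.5,200.5) and side (255.5,275.4). The nest ring is at top (299.6,203.6), so the network's nest point is about 4 px off. I'll refine these measurements.

```bash
python3 - <<'E'
from h import *
np.set_printoptions(precision=4,suppress=True)
S=snap('side','s2.png');T=snap('top','t2.png')
# brass masks
out=[]
for p,(x0,y0,x1,y1),z in((S,(235,255,275,292),.03),(T,(190,185,218,216),.03)):
    h=cv2.cvtColor(p['frame'],cv2.COLOR_BGR2HSV)
    m=((h[...,1]>120)&(h[...,0]>8)&(h[...,0]<35)&(h[...,2]>30)).astype(np.uint8); k=np.zeros_like(m);k[y0:y1,x0:x1]=m[y0:y1,x0:x1]
    ys,xs=np.nonzero(k); print('mask',xs.min(),xs.max(),ys.min(),ys.max(),k.sum(),xs.mean(),ys.mean())
# model fit: render union silhouette of cap hull and compare centroid
def sil(p,c,zb):
    a=np.linspace(0,2*np.pi,60)
    M=np.zeros((384*8,512*8),np.uint8)
    for rr,z0,z1 in((.028,zb,zb+.004),(.02,zb+.004,zb+.026)):
        P=[[c[0]+rr*np.cos(t),c[1]+rr*np.sin(t),z] for t in a for z in(z0,z1)]
        q=cv2.convexHull(proj(p,P).astype(np.float32))
        cv2.fillConvexPoly(M,np.round((q+.5)*8).astype(np.int32),1)
    return M
from scipy.optimize import least_squares
def cen(p,box):
    h=cv2.cvtColor(p['frame'],cv2.COLOR_BGR2HSV); x0,y0,x1,y1=box
    m=((h[...,1]>120)&(h[...,0]>8)&(h[...,0]<35)&(h[...,2]>30)); ys,xs=np.nonzero(m[y0:y1,x0:x1]); return np.array([xs.mean()+x0,ys.mean()+y0])
cs=cen(S,(235,255,275,292));ct=cen(T,(190,185,218,216))
def mc(p,c,zb):
    ys,xs=np.nonzero(sil(p,c,zb)); return np.array([(xs.mean()+.5)/8-.5,(ys.mean()+.5)/8-.5])
f=lambda v:np.r_[mc(S,v[:2],v[2])-cs,mc(T,v[:2],v[2])-ct]
s=least_squares(f,[.56,.226,.026],diff_step=.01); print('cap',s.x,'res px',s.fun)
print('nest ring side/top at .054',atz(S,(267.3,194.6),.054),atz(T,(299.1,203.1),.054),tri(S,(267.3,194.6),T,(299.1,203.1)))
a=[];
for q in['nest_floor','slide_knob','lever_grip','hub_axis','die_floor']:
  for p,n in((S,'S'),(T,'T')):
    for o in r.place_of(p,q)[:2]: print(q,n,np.round(o['xy'],1),round(o['confidence'],2))
for q in['flask','pot']:
  for o in r.spot_in(T,q)[:3]+r.spot_in(S,q)[:3]: print(q,np.round(o['xy'],1),round(o['confidence'],2))
E
```

```text
mask 246 264 266 283 266 255.03383458646616 274.40977443609023
mask 197 211 193 208 192 204.01041666666666 200.44270833333334
cap [0.5645 0.224  0.0254] res px [ 0.3855  0.0602  0.0853 -0.4564]
nest ring side/top at .054 [ 0.5435 -0.1021  0.054 ] [ 0.5421 -0.1044  0.054 ] (array([ 0.543 , -0.1047,  0.0514]), np.float64(0.0011388956387921253))
nest_floor S [265.7 196.9] 0.92
nest_floor S [246.7 381.5] 0.52
nest_floor T [293.6 202.7] 0.64
nest_floor T [369.9 190.3] 0.49
slide_knob S [294.5 190.8] 0.57
slide_knob T [296.2 234.2] 0.85
lever_grip S [272.4 119.2] 0.53
lever_grip T [350.8 198.1] 0.63
hub_axis S [233.8 140.8] 0.55
hub_axis T [340.8 160.1] 0.61
die_floor S [256.3 275.2] 0.97
die_floor T [203.6 201.9] 0.62
flask [373.  186.5] 0.96
flask [204.5 199.3] 0.6
flask [257.7 150.4] 0.95
pot [254.9 276.4] 0.38
```

```bash
python3 - <<'E'
from h import *
np.set_printoptions(precision=4,suppress=True)
S=snap('side','s3.png');T=snap('top','t3.png')
C=[(286.6,215.6),(310.6,217.6),(288,190.6),(312.4,192.2)]
W=[atz(T,(c[0]-.5,c[1]-.5),.054) for c in C]; print(np.array(W),np.mean(W,0))
for i,j in((0,2),(1,3)): d=W[j]-W[i]; print(np.degrees(np.arctan2(d[1],d[0])),np.linalg.norm(d))
for i,j in((1,0),(3,2)): d=W[j]-W[i]; print(np.degrees(np.arctan2(-d[0],d[1])),np.linalg.norm(d))
# model overlay
def draw(p,yaw,n,f,crop,sc):
    c,s=np.cos(yaw),np.sin(yaw); R=np.array([[c,-s,0],[s,c,0],[0,0,1]]); n=np.array(n)
    I=cv2.resize(p['frame'],None,fx=sc,fy=sc,interpolation=cv2.INTER_CUBIC)
    def pl(P,col,cl=True):
        q=proj(p,(R@np.array(P,float).T).T+n); cv2.polylines(I,[np.round((q+.5)*sc).astype(np.int32)],cl,col,1)
    a=np.linspace(0,2*np.pi,40)
    pl([[sx*.042,sy*.042,.054] for sx,sy in((1,1),(1,-1),(-1,-1),(-1,1))],(0,0,255))
    pl([[.0295*np.cos(t),.0295*np.sin(t),.054] for t in a],(0,0,255))
    for z in(.056,.086): pl([[-.1+.012*np.cos(t),.012*np.sin(t),z] for t in a],(0,255,0))
    h=np.array([.13,-.11,.185]) # hub rel nest at slide 0
    g=lambda r:h+[-r*np.cos(.7),0,r*np.sin(.7)]
    pl([g(0),g(.1435),g(.18),g(.2165)],(255,0,255),False)
    pl([h+[-.02-0+0,.11,-.185+.081]+np.array([.018*np.cos(t),.018*np.sin(t),0]) for t in a],(255,255,0))
    pl([h+[-.055,.11-.035,-.055],h+[-.055,.11+.035,-.055]],(255,255,0),False)
    x,y,w,hh=[int(v*sc) for v in crop]; return I[y:y+hh,x:x+w]
import sys
for k,yaw in enumerate((-3,-6)):
    a=draw(S,np.radians(yaw),[.543,-.103,0],None,(210,95,100,135),4);b=draw(T,np.radians(yaw),[.543,-.103,0],None,(270,120,100,135),4)
    cv2.imwrite(f'pics/ov{k}.png',np.hstack([a,b]))
E
```

```text
[[ 0.5025 -0.0591  0.054 ]
 [ 0.4937 -0.1398  0.054 ]
 [ 0.5877 -0.0666  0.054 ]
 [ 0.5801 -0.1495  0.054 ]] [ 0.541  -0.1037  0.054 ]
-5.038026030709229 0.08560933139843173
-6.416504784578382 0.0869741419770063
-6.19519795558686 0.08116819832509432
-5.244207804636557 0.08324449214746227
```

View pics/ov0.png

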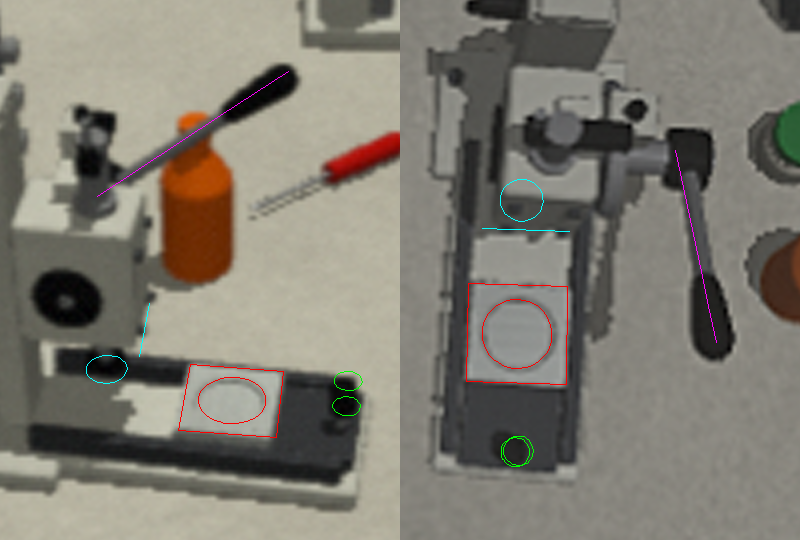

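View pics/ov1.png

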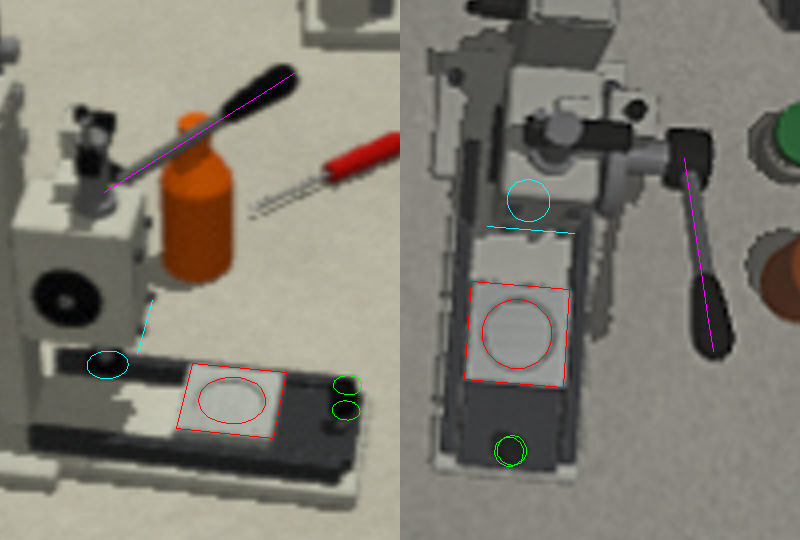

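>>> servo_tool --steps '[{"linear": [0, 0, -1], "twist": 7.33, "hand": 100}, {"linear": [0, 0, -1], "twist": 7.33, "hand": 100}, {"linear": [0, 0, -1], "twist": 7.34, "hand": 100}, {"linear": [1.7, -5, 0], "twist": 0, "hand": 100}, {"linear": [1.7, -5, 0], "twist": 0, "hand": 100}, {"linear": [1.7, -5, 0], "twist": 0, "hand": 100}, {"linear": [1.7, -5, 0], "twist": 0, "hand": 100}, {"linear": [1.7, -5, 0], "twist": 0, "hand": 100}]'

```text
t: 3.4
tcp_pos: [0.3, -0.376, 0.2615]
orientation: [3.139, -0.125, 0.001]
wrist_force: [1.0, -0.0, 0.3]
opening: 1.002
```

```bash
cat >> h.py <<'E'
def st():
    s=r.read_state(); R=cv2.Rodrigues(np.array(s['orientation'],float))[0]
    print('t',round(s['t'],2),'tcp',np.round(s['tcp_pos'],4),'yaw',round(float(np.degrees(np.arctan2(R[1,0],R[0,0]))),2),'z',np.round(R[:,2],3),'F',np.round(s['wrist_force'],1),'op',round(s['opening'],3),'q6',round(s['joint_pos'][5],2)); return s,R
def to(x,y,z):
    s,R=st(); print('need tool cm',np.round(R.T@(np.array([x,y,z])-s['tcp_pos'])*100,2))
E
python3 -c "
from h import *
to(.5645,.224,.27)"
```

```text
t 3.4 tcp [ 0.3    -0.376   0.2615] yaw -4.56 z [ 0. -0. -1.] F [ 1.  -0.   0.3] op 1.002 q6 0.64
need tool cm [ 21.6  -61.91  -0.86]
```

>>> servo_tool --steps '[{"linear": [1.8, -5.2, 0], "twist": 0, "hand": 100}, {"linear": [1.8, -5.2, 0], "twist": 0, "hand": 100}, {"linear": [1.8, -5.2, 0], "twist": 0, "hand": 100}, {"linear": [1.8, -5.2, 0], "twist": 0, "hand": 100}, {"linear": [1.8, -5.2, 0], "twist": 0, "hand": 100}, {"linear": [1.8, -5.2, 0], "twist": 0, "hand": 100}, {"linear": [1.8, -5.2, 0], "twist": 0, "hand": 100}, {"linear": [1.8, -5.2, 0], "twist": 0, "hand": 100}]'

```text
t: 4.4
tcp_pos: [0.4765, 0.0276, 0.2617]
orientation: [3.139, -0.124, 0.002]
wrist_force: [1.2, 0.1, -0.1]
opening: 1.002
```

```bash
python3 -c "
from h import *
to(.5645,.224,.12)"
```

```text
t 4.4 tcp [0.4765 0.0276 0.2617] yaw -4.52 z [ 0.001 -0.    -1.   ] F [ 1.2  0.1 -0.1] op 1.002 q6 1.6
need tool cm [  7.21 -20.27  14.18]
```

>>> servo_tool --steps '[{"linear": [1.8, -5, 0], "twist": 0, "hand": 100}, {"linear": [1.8, -5, 0], "twist": 0, "hand": 100}, {"linear": [1.8, -5, 0], "twist": 0, "hand": 100}, {"linear": [1.8, -5.3, 2], "twist": 0, "hand": 100}, {"linear": [0, 0, 4], "twist": 0, "hand": 100}, {"linear": [0, 0, 4], "twist": 0, "hand": 100}, {"linear": [0, 0, 4], "twist": 0, "hand": 100}, {"linear": [0, 0, 0], "twist": 0, "hand": 100}]'

```text
t: 5.4
tcp_pos: [0.561, 0.2216, 0.1172]
orientation: [3.136, -0.124, -0.012]
wrist_force: [-0.4, 0.4, 0.3]
opening: 1.0
```

```bash
python3 - <<'E'
from h import *
to(.5645,.224,.033)
S=snap('side','s4.png');T=snap('top','t4.png')
s=r.read_state()
c=lambda I,x,y:cv2.resize(I[y:y+75,x:x+80],(400,375),interpolation=cv2.INTER_CUBIC)
cv2.imwrite('pics/c4.png',np.hstack([c(S['frame'],215,230),c(T['frame'],164,163)]))
print(proj(T,[s['tcp_pos']]),proj(S,[s['tcp_pos']]))
E
```

```text
t 5.4 tcp [0.561  0.2216 0.1172] yaw -4.53 z [-0.008 -0.002 -1.   ] F [-0.4  0.4  0.3] op 1.0 q6 1.94
need tool cm [ 0.4  -0.29  8.41]
[[199.44066202 196.21976617]] [[254.88656835 254.67245985]]
```

View pics/c4.png

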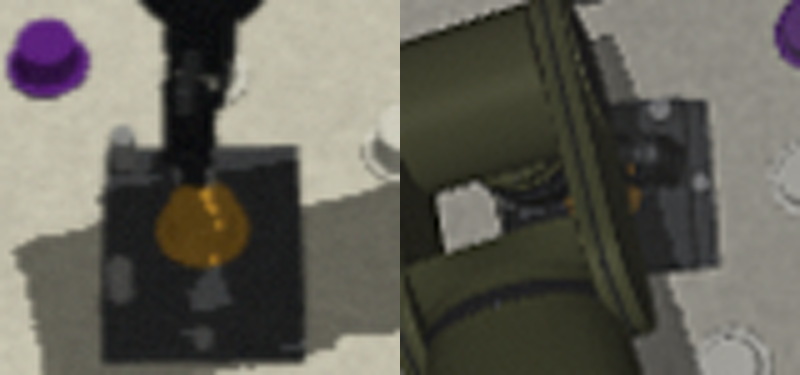

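Side view: the near finger is at crop x≈190 and the cap at crop x≈203, so they nearly line up. I check this by projection after the arm settles.

```bash
python3 - <<'E'
from h import *
s,R=st()
S=snap('side','s5.png')
st()
for y in(-.05,.05):
  for z in (-.015,-.04): print(y,z,proj(S,[s['tcp_pos']+R@[0,y,z]]))
print(proj(S,[[.5645,.224,.030],[.5645,.224,.052]]))
cv2.imwrite('pics/c5.png',cv2.resize(S['frame'][225:297,215:311],(800,600),interpolation=cv2.INTER_CUBIC))
E
```

```text
t 5.5 tcp [0.5643 0.2225 0.1224] yaw -4.54 z [ 0.001  0.    -1.   ] F [-0.3  0.4  0.4] op 1.003 q6 1.94
t 5.55 tcp [0.5651 0.2228 0.1236] yaw -4.54 z [ 0.003  0.001 -1.   ] F [ 0.3  0.2 -0.1] op 1.0 q6 1.94
-0.05 -0.015 [[252.18591117 265.26539795]]
-0.05 -0.04 [[251.98639008 259.58741891]]
0.05 -0.015 [[257.25618564 238.14952482]]
0.05 -0.04 [[257.13181069 232.44524595]]
[[255.37946706 274.60295253]
 [255.24592229 270.11067772]]
```

View pics/c5.png

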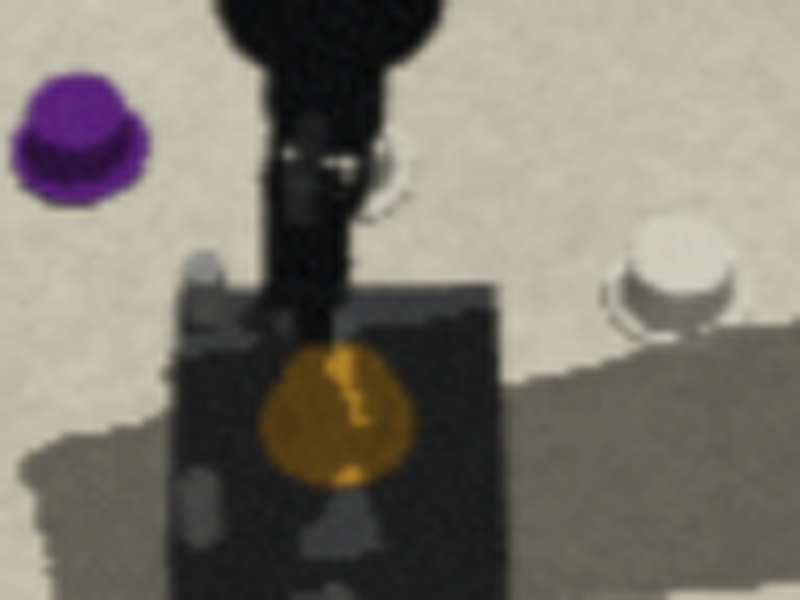

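>>> servo_tool --steps '[{"linear": [0, -0.1, 2], "twist": 0, "hand": 100}, {"linear": [0, 0, 2], "twist": 0, "hand": 100}, {"linear": [0, 0, 1.5], "twist": 0, "hand": 100}, {"linear": [0, 0, 1.5], "twist": 0, "hand": 100}, {"linear": [0, 0, 1], "twist": 0, "hand": 100}, {"linear": [0, 0, 0.5], "twist": 0, "hand": 100}, {"linear": [0, 0, 0], "twist": 0, "hand": 100}, {"linear": [0, 0, 0], "twist": 0, "hand": 100}]'

```text
t: 6.55
tcp_pos: [0.5644, 0.2236, 0.037]
orientation: [-3.139, 0.124, -0.002]
wrist_force: [-0.1, 0.8, -0.0]
opening: 0.996
```

```bash
python3 - <<'E'
from h import *
to(.5645,.224,.033)
S=snap('side','s6.png')
cv2.imwrite('pics/c6.png',cv2.resize(S['frame'][225:297,215:311],(800,600),interpolation=cv2.INTER_CUBIC))
E
```

```text
t 6.55 tcp [0.5644 0.2236 0.037 ] yaw -4.54 z [ 0.001  0.    -1.   ] F [-0.1  0.8 -0. ] op 0.996 q6 1.94
need tool cm [ 0.   -0.04  0.4 ]
```

View pics/c6.png

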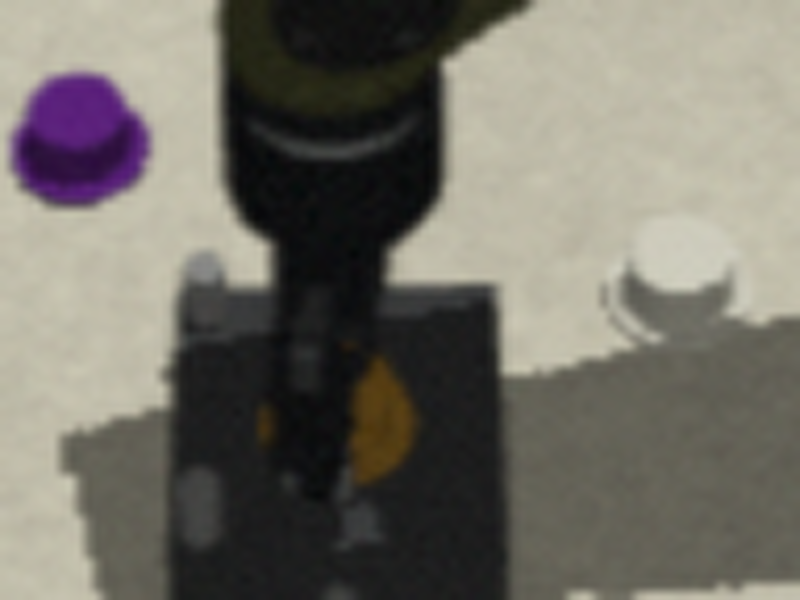

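>>> servo_tool --steps '[{"linear": [0, 0, 0.6], "twist": 0, "hand": 100}, {"linear": [0, 0, 0], "twist": 0, "hand": 40}, {"linear": [0, 0, 0], "twist": 0, "hand": 35}, {"linear": [0, 0, 0], "twist": 0, "hand": 35}, {"linear": [0, 0, 0], "twist": 0, "hand": 35}, {"linear": [0, 0, 0], "twist": 0, "hand": 35}, {"linear": [0, 0, 0], "twist": 0, "hand": 35}, {"linear": [0, 0, 0], "twist": 0, "hand": 35}]' --grip_force 40

```text
t: 7.6
tcp_pos: [0.5642, 0.2235, 0.0307]
orientation: [-3.139, 0.124, -0.001]
wrist_force: [0.8, -0.6, 2.9]
opening: 0.452
```

>>> servo_tool --steps '[{"linear": [0, 0, -0.5], "twist": 0, "hand": 35}, {"linear": [0, 0, -1], "twist": 0, "hand": 35}, {"linear": [0, 0, -2], "twist": 0, "hand": 35}, {"linear": [0, 0, -3], "twist": 0, "hand": 35}, {"linear": [0, 0, -3], "twist": 0, "hand": 35}, {"linear": [0, 0, -2], "twist": 0, "hand": 35}, {"linear": [0, 0, -1], "twist": 0, "hand": 35}, {"linear": [0, 0, 0], "twist": 0, "hand": 35}]'

```text
t: 8.6
tcp_pos: [0.5641, 0.2235, 0.1559]
orientation: [-3.139, 0.124, -0.001]
wrist_force: [-0.4, 0.4, -0.5]
opening: 0.454
```

```bash
python3 - <<'E'
from h import *
to(.543,-.104,.16)
S=snap('side','s7.png')
cv2.imwrite('pics/c7.png',cv2.resize(S['frame'][215:287,215:311],(800,600),interpolation=cv2.INTER_CUBIC))
E
```

```text
t 8.6 tcp [0.5641 0.2235 0.1559] yaw -4.53 z [ 0.001  0.    -1.   ] F [-0.4  0.4 -0.5] op 0.454 q6 1.94
need tool cm [ 0.49 32.81 -0.42]
```

View pics/c7.png

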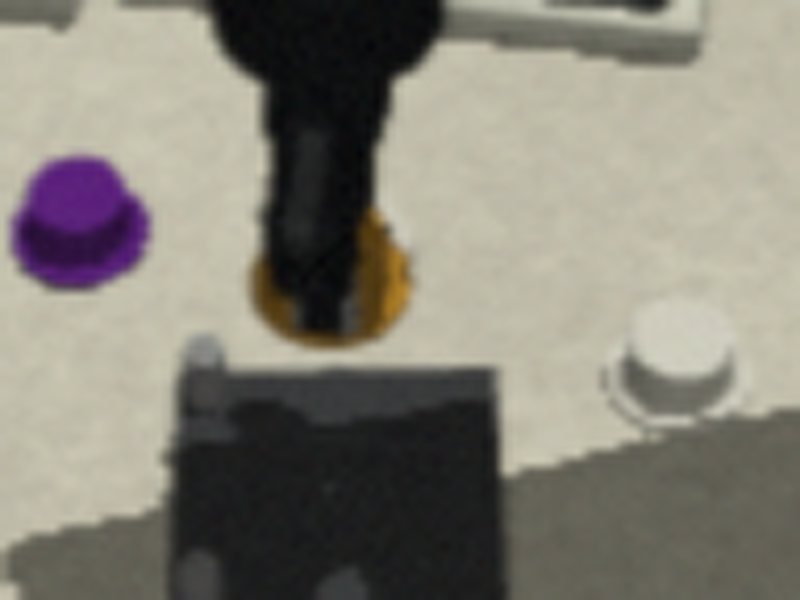

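Side view: the cap hangs upright in the fingers, with its flange centred at about col 254.7. The die's cavity is empty. I move towards the nest in stages and check the arm's clearance to the lever.

>>> servo_tool --steps '[{"linear": [0, 1.5, 0], "twist": 0, "hand": 35}, {"linear": [0, 3, 0], "twist": 0, "hand": 35}, {"linear": [0, 4, 0], "twist": 0, "hand": 35}, {"linear": [0, 4, 0], "twist": 0, "hand": 35}, {"linear": [0, 4, 0], "twist": 0, "hand": 35}, {"linear": [0, 3, 0], "twist": 0, "hand": 35}, {"linear": [0, 1.5, 0], "twist": 0, "hand": 35}, {"linear": [0, 0, 0], "twist": 0, "hand": 35}]'

```text
t: 9.65
tcp_pos: [0.5468, 0.0133, 0.1547]
orientation: [-3.139, 0.127, 0.002]
wrist_force: [0.3, -0.7, 0.2]
opening: 0.451
```

```bash
python3 - <<'E'
from h import *
to(.543,-.104,.16)
S=snap('side','s8.png');T=snap('top','t8.png')
cv2.imwrite('pics/c8.png',np.hstack([cv2.resize(p['frame'][60:360,130:430],(400,400),interpolation=cv2.INTER_CUBIC) for p in(S,T)]))
print(proj(S,[[.5641,.2235,.15]]))
E
```

```text
t 9.65 tcp [0.5468 0.0133 0.1547] yaw -4.64 z [-0.001  0.    -1.   ] F [ 0.3 -0.7  0.2] op 0.451 q6 1.58
need tool cm [ 0.57 11.73 -0.54]
[[254.76633901 248.73018451]]
```

View pics/c8.png

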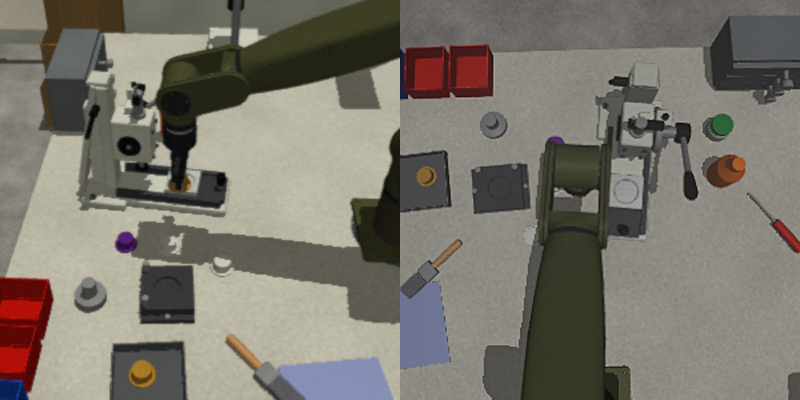

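The wrist fork is about 60 mm half-wide and the handle is 110 mm to the side, so it clears. I move over the nest.

>>> servo_tool --steps '[{"linear": [0.1, 1.5, 0], "twist": 0, "hand": 35}, {"linear": [0.1, 2.5, 0], "twist": 0, "hand": 35}, {"linear": [0.2, 3, 0], "twist": 0, "hand": 35}, {"linear": [0.1, 2.5, 0], "twist": 0, "hand": 35}, {"linear": [0, 1.5, 0], "twist": 0, "hand": 35}, {"linear": [0, 0.7, 1], "twist": 0, "hand": 35}, {"linear": [0, 0, 2], "twist": 0, "hand": 35}, {"linear": [0, 0, 0.5], "twist": 0, "hand": 35}]'

```text
t: 10.75
tcp_pos: [0.5413, -0.1018, 0.1171]
orientation: [-3.138, 0.123, 0.008]
wrist_force: [-0.8, 0.8, -0.2]
opening: 0.457
```

>>> servo_tool --steps '[{"linear": [0, 0, 0], "twist": 0, "hand": 35}, {"linear": [0, 0, 0], "twist": 0, "hand": 35}, {"linear": [0, 0, 0.5], "twist": 0, "hand": 35}, {"linear": [0, 0, 0.5], "twist": 0, "hand": 35}, {"linear": [0, 0, 0.5], "twist": 0, "hand": 35}, {"linear": [0, 0, 0], "twist": 0, "hand": 35}, {"linear": [0, 0, 0], "twist": 0, "hand": 35}, {"linear": [0, 0, 0], "twist": 0, "hand": 35}]'

```text
t: 11.75
tcp_pos: [0.5432, -0.103, 0.1056]
orientation: [3.139, -0.124, 0.001]
wrist_force: [-0.3, -0.3, -0.5]
opening: 0.461
```

```bash
python3 - <<'E'
from h import *
to(.543,-.104,.0535)
S=snap('side','s9.png');T=snap('top','t9.png')
cv2.imwrite('pics/c9.png',np.hstack([cv2.resize(S['frame'][150:225,225:300],(400,400),interpolation=cv2.INTER_CUBIC),cv2.resize(T['frame'][140:260,240:360],(400,400),interpolation=cv2.INTER_CUBIC)]))
E
```

```text
t 11.75 tcp [ 0.5432 -0.103   0.1056] yaw -4.54 z [ 0. -0. -1.] F [-0.3 -0.3 -0.5] op 0.461 q6 1.37
need tool cm [-0.01  0.1   5.21]
```

View pics/c9.png

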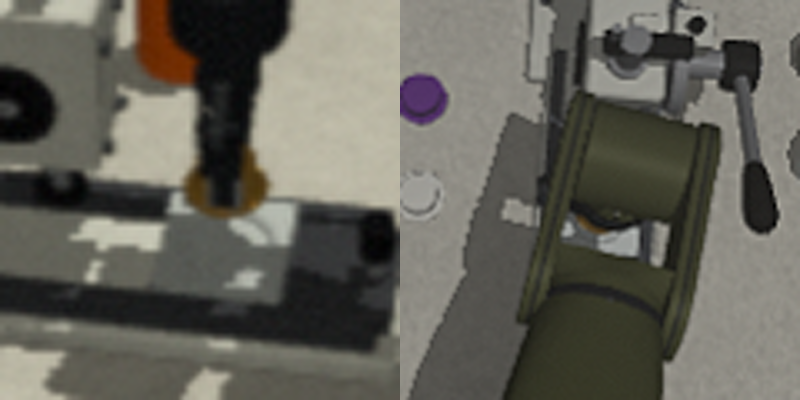

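>>> servo_tool --steps '[{"linear": [0, 0.05, 0.5], "twist": 0, "hand": 35}, {"linear": [0, 0, 1], "twist": 0, "hand": 35}, {"linear": [0, 0, 1], "twist": 0, "hand": 35}, {"linear": [0, 0, 1], "twist": 0, "hand": 35}, {"linear": [0, 0, 0.5], "twist": 0, "hand": 35}, {"linear": [0, 0, 0.3], "twist": 0, "hand": 35}, {"linear": [0, 0, 0], "twist": 0, "hand": 35}, {"linear": [0, 0, 0], "twist": 0, "hand": 35}]'

```text
t: 12.85
tcp_pos: [0.5433, -0.1035, 0.0627]
orientation: [3.139, -0.124, 0.001]
wrist_force: [0.2, 0.2, -0.4]
opening: 0.455
```

```bash
python3 - <<'E'
from h import *
to(.543,-.1035,.0525)
S=snap('side','sa.png')
a=np.linspace(0,2*np.pi,60)
I=cv2.resize(S['frame'][160:220,225:305],(800,600),interpolation=cv2.INTER_CUBIC)
J=I.copy()
def circ(c,rr,z,col):
    q=proj(S,[[c[0]+rr*np.cos(t),c[1]+rr*np.sin(t),z] for t in a]); cv2.polylines(J,[np.round((q+.5-[225,160])*10).astype(int)],True,col,1)
circ((.543,-.1035),.0295,.054,(0,0,255))
s=r.read_state()['tcp_pos']; circ(s,.028,s[2]-.0047,(255,0,255));circ(s,.028,s[2]-.0007,(255,0,255))
cv2.imwrite('pics/ca.png',J)
E
```

```text
t 12.85 tcp [ 0.5433 -0.1035  0.0627] yaw -4.54 z [ 0.001 -0.    -1.   ] F [ 0.2  0.2 -0.4] op 0.455 q6 1.36
need tool cm [-0.03 -0.    1.02]
```

View pics/ca.png

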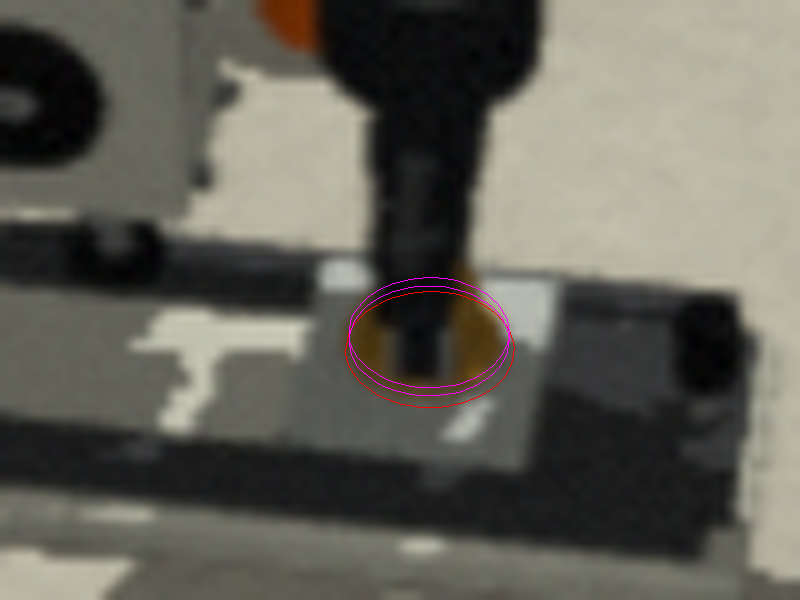

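>>> servo_tool --steps '[{"linear": [0, 0, 0.3], "twist": 0, "hand": 35}, {"linear": [0, 0, 0.2], "twist": 0, "hand": 35}, {"linear": [0, 0, 0.2], "twist": 0, "hand": 35}, {"linear": [0, 0, 0.1], "twist": 0, "hand": 35}, {"linear": [0, 0, 0.1], "twist": 0, "hand": 35}, {"linear": [0, 0, 0], "twist": 0, "hand": 35}, {"linear": [0, 0, 0], "twist": 0, "hand": 35}, {"linear": [0, 0, 0], "twist": 0, "hand": 35}]'

```text
t: 13.9
tcp_pos: [0.543, -0.1034, 0.0534]
orientation: [3.139, -0.124, 0.0]
wrist_force: [0.5, 0.5, -0.2]
opening: 0.458
```

```bash
python3 -c "
from h import *
st()"
```

```text
t 13.9 tcp [ 0.543  -0.1034  0.0534] yaw -4.53 z [ 0. -0. -1.] F [ 0.5  0.5 -0.2] op 0.458 q6 1.36
```

>>> servo_tool --steps '[{"linear": [0, 0, 0.05], "twist": 0, "hand": 35}, {"linear": [0, 0, 0], "twist": 0, "hand": 35}, {"linear": [0, 0, 0], "twist": 0, "hand": 60}, {"linear": [0, 0, 0], "twist": 0, "hand": 75}, {"linear": [0, 0, 0], "twist": 0, "hand": 75}, {"linear": [0, 0, 0], "twist": 0, "hand": 75}, {"linear": [0, 0, 0], "twist": 0, "hand": 75}, {"linear": [0, 0, 0], "twist": 0, "hand": 75}]'

```text
t: 14.9
tcp_pos: [0.543, -0.1034, 0.0528]
orientation: [-3.139, 0.124, 0.0]
wrist_force: [-0.2, 0.6, 0.4]
opening: 0.75
```

>>> servo_tool --steps '[{"linear": [0, 0, -0.5], "twist": 0, "hand": 75}, {"linear": [0, 0, -1], "twist": 0, "hand": 75}, {"linear": [0, 0, -1.5], "twist": 0, "hand": 75}, {"linear": [0, 0, -2], "twist": 0, "hand": 75}, {"linear": [0, 0, -2], "twist": 0, "hand": 75}, {"linear": [-2, 0, -1], "twist": 0, "hand": 50}, {"linear": [-4, 0, 0], "twist": 0, "hand": 0}, {"linear": [-4, 0, 0], "twist": 0, "hand": 0}]'

```text
t: 15.9
tcp_pos: [0.4429, -0.0956, 0.1345]
orientation: [3.139, -0.124, 0.003]
wrist_force: [0.2, -0.2, 1.2]
opening: 0.113
```

```bash
python3 - <<'E'
from h import *
st()
S=snap('side','sb.png');T=snap('top','tb.png')
cv2.imwrite('pics/cb.png',np.hstack([cv2.resize(S['frame'][150:225,225:325],(400,300),interpolation=cv2.INTER_CUBIC),cv2.resize(T['frame'][170:260,240:360],(400,300),interpolation=cv2.INTER_CUBIC)]))
E
```

```text
t 15.9 tcp [ 0.4429 -0.0956  0.1345] yaw -4.52 z [ 0.002 -0.001 -1.   ] F [ 0.2 -0.2  1.2] op 0.113 q6 1.32
```

View pics/cb.png

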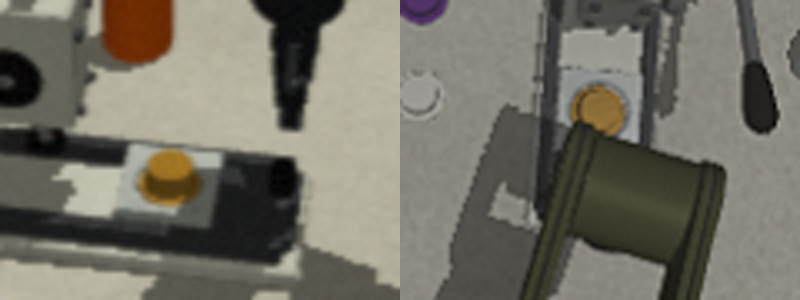

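Side view: the cap sits flat in the nest. The fingers are right above the knob (side crop 283,178). I go behind the knob with shut fingers.

>>> servo_tool --steps '[{"linear": [-2, 0, 0], "twist": 0, "hand": 0}, {"linear": [-2, 0, 0], "twist": 0, "hand": 0}, {"linear": [0, 0, 1], "twist": 0, "hand": 0}, {"linear": [0, 0, 2], "twist": 0, "hand": 0}, {"linear": [0, 0, 2], "twist": 0, "hand": 0}, {"linear": [0, 0, 1.5], "twist": 0, "hand": 0}, {"linear": [0, 0, 0.5], "twist": 0, "hand": 0}, {"linear": [0, 0, 0], "twist": 0, "hand": 0}]'

```text
t: 17.0
tcp_pos: [0.4037, -0.0924, 0.0628]
orientation: [-3.139, 0.124, 0.0]
wrist_force: [0.5, -0.4, -0.2]
opening: 0.001
```

```bash
python3 - <<'E'
from h import *
st()
S=snap('side','sc.png')
st()
cv2.imwrite('pics/cc.png',cv2.resize(S['frame'][150:225,225:325],(800,600),interpolation=cv2.INTER_CUBIC))
E
```

```text
t 17.0 tcp [ 0.4037 -0.0924  0.0628] yaw -4.53 z [-0.  0. -1.] F [ 0.5 -0.4 -0.2] op 0.001 q6 1.3
t 17.05 tcp [ 0.4039 -0.0925  0.0632] yaw -4.53 z [ 0.001 -0.    -1.   ] F [ 0.3 -0.4 -0.3] op 0.001 q6 1.3
```

View pics/cc.png

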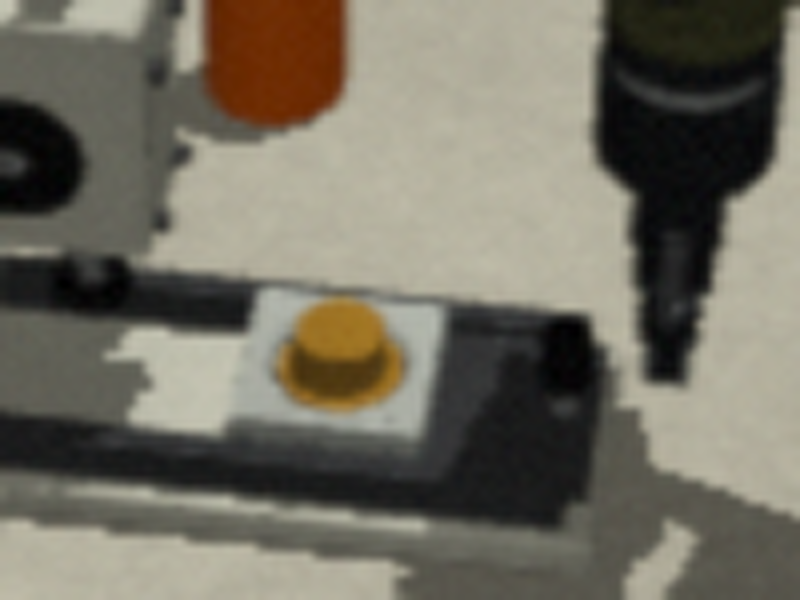

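>>> servo_tool --steps '[{"linear": [0.7, 0, 0], "twist": 0, "hand": 0}, {"linear": [1, 0, 0], "twist": 0, "hand": 0}, {"linear": [1.3, 0, 0], "twist": 0, "hand": 0}, {"linear": [1.5, 0, 0], "twist": 0, "hand": 0}, {"linear": [1.5, 0, 0], "twist": 0, "hand": 0}, {"linear": [1.5, 0, 0], "twist": 0, "hand": 0}, {"linear": [1.3, 0, 0], "twist": 0, "hand": 0}, {"linear": [0.8, 0, 0], "twist": 0, "hand": 0}]'

```text
t: 18.05
tcp_pos: [0.4998, -0.1, 0.0626]
orientation: [-3.139, 0.124, 0.001]
wrist_force: [-3.0, -2.3, 0.8]
opening: -0.0
```

>>> servo_tool --steps '[{"linear": [0.6, 0, 0], "twist": 0, "hand": 0}, {"linear": [0.6, 0, 0], "twist": 0, "hand": 0}, {"linear": [0.4, 0, 0], "twist": 0, "hand": 0}, {"linear": [0.3, 0, 0], "twist": 0, "hand": 0}, {"linear": [0.2, 0, 0], "twist": 0, "hand": 0}, {"linear": [0.1, 0, 0], "twist": 0, "hand": 0}, {"linear": [0, 0, 0], "twist": 0, "hand": 0}, {"linear": [0, 0, 0], "twist": 0, "hand": 0}]'

```text
t: 19.05
tcp_pos: [0.5212, -0.1016, 0.0629]
orientation: [-3.139, 0.124, -0.001]
wrist_force: [-2.2, 0.8, -0.5]
opening: -0.001
```

```bash
python3 - <<'E'
from h import *
st()
S=snap('side','sd.png')
st()
cv2.imwrite('pics/cd.png',cv2.resize(S['frame'][140:215,215:315],(800,600),interpolation=cv2.INTER_CUBIC))
E
```

```text
t 19.05 tcp [ 0.5212 -0.1016  0.0629] yaw -4.54 z [ 0.001  0.    -1.   ] F [-2.2  0.8 -0.5] op -0.001 q6 1.36
t 19.1 tcp [ 0.5212 -0.1015  0.0629] yaw -4.54 z [ 0.  0. -1.] F [-1.9 -1.2 -1.2] op -0.001 q6 1.36
```

View pics/cd.png

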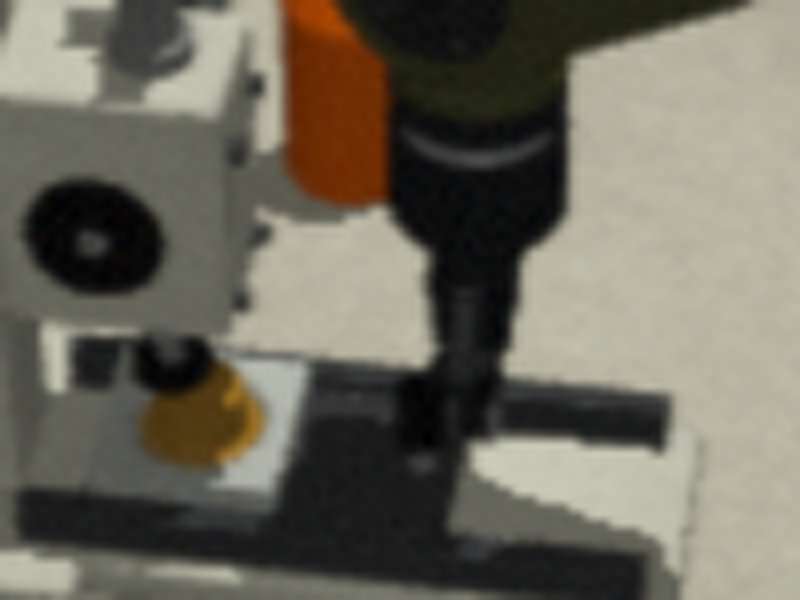

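>>> servo_tool --steps '[{"linear": [0.2, 0, 0], "twist": 0, "hand": 0}, {"linear": [0.2, 0, 0], "twist": 0, "hand": 0}, {"linear": [0.2, 0, 0], "twist": 0, "hand": 0}, {"linear": [0.2, 0, 0], "twist": 0, "hand": 0}, {"linear": [0, 0, 0], "twist": 0, "hand": 0}, {"linear": [0, 0, 0], "twist": 0, "hand": 0}, {"linear": [0, 0, 0], "twist": 0, "hand": 0}, {"linear": [0, 0, 0], "twist": 0, "hand": 0}]'

```text
t: 20.1
tcp_pos: [0.5295, -0.1023, 0.0631]
orientation: [-3.139, 0.124, -0.002]
wrist_force: [-1.0, 0.3, 0.9]
opening: -0.0
```

>>> servo_tool --steps '[{"linear": [0.1, 0, 0], "twist": 0, "hand": 0}, {"linear": [0.1, 0, 0], "twist": 0, "hand": 0}, {"linear": [0, 0, 0], "twist": 0, "hand": 0}, {"linear": [0, 0, 0], "twist": 0, "hand": 0}, {"linear": [0, 0, 0], "twist": 0, "hand": 0}, {"linear": [0, 0, 0], "twist": 0, "hand": 0}, {"linear": [0, 0, 0], "twist": 0, "hand": 0}, {"linear": [0, 0, 0], "twist": 0, "hand": 0}]'

```text
t: 21.1
tcp_pos: [0.5311, -0.1025, 0.0628]
orientation: [3.139, -0.124, 0.0]
wrist_force: [-1.7, 0.2, 1.1]
opening: -0.0
```

>>> servo_tool --steps '[{"linear": [0.15, 0, 0], "twist": 0, "hand": 0}, {"linear": [0.15, 0, 0], "twist": 0, "hand": 0}, {"linear": [0, 0, 0], "twist": 0, "hand": 0}, {"linear": [0, 0, 0], "twist": 0, "hand": 0}, {"linear": [0, 0, 0], "twist": 0, "hand": 0}, {"linear": [0, 0, 0], "twist": 0, "hand": 0}, {"linear": [0, 0, 0], "twist": 0, "hand": 0}, {"linear": [0, 0, 0], "twist": 0, "hand": 0}]'

```text
t: 22.1
tcp_pos: [0.5319, -0.1026, 0.0627]
orientation: [-3.139, 0.124, 0.009]
wrist_force: [-10.5, 0.9, 8.5]
opening: 0.001
```

>>> servo_tool --steps '[{"linear": [0.1, 0, 0], "twist": 0, "hand": 0}, {"linear": [0.1, 0, 0], "twist": 0, "hand": 0}, {"linear": [0, 0, 0], "twist": 0, "hand": 0}, {"linear": [0, 0, 0], "twist": 0, "hand": 0}, {"linear": [0, 0, 0], "twist": 0, "hand": 0}, {"linear": [0, 0, 0], "twist": 0, "hand": 0}, {"linear": [0, 0, 0], "twist": 0, "hand": 0}, {"linear": [0, 0, 0], "twist": 0, "hand": 0}]'

```text
t: 23.1
tcp_pos: [0.5319, -0.1026, 0.0627]
orientation: [-3.138, 0.123, 0.018]
wrist_force: [-18.9, 0.4, 14.8]
opening: 0.002
```

Stop reached: the TCP stays at x=0.5319 while the force rises to 19 N. I back off and look.

>>> servo_tool --steps '[{"linear": [-0.6, 0, 0], "twist": 0, "hand": 0}, {"linear": [-1.5, 0, 0], "twist": 0, "hand": 0}, {"linear": [-3, 0, 0], "twist": 0, "hand": 0}, {"linear": [-3, 0, -2], "twist": 0, "hand": 0}, {"linear": [-2, 0, -4], "twist": 0, "hand": 0}, {"linear": [0, 0, -5], "twist": 0, "hand": 0}, {"linear": [0, 0, -5], "twist": 0, "hand": 0}, {"linear": [0, 0, -5], "twist": 0, "hand": 20}]'

```text
t: 24.1
tcp_pos: [0.4347, -0.0947, 0.2742]
orientation: [3.139, -0.124, 0.002]
wrist_force: [0.4, 0.1, -0.7]
opening: 0.191
```

```bash
python3 - <<'E'
from h import *
np.set_printoptions(precision=4,suppress=True)
st()
S=snap('side','se.png');T=snap('top','te.png')
st()
y=np.radians(-4.7);c,s=np.cos(y),np.sin(y);R=np.array([[c,-s,0],[s,c,0],[0,0,1]]);h0=np.array([.543,-.1035,0])+R@[.13,-.11,0]
print('hub',h0)
Is=[]
for p,(x0,y0) in((S,(205,95)),(T,(270,120))):
    I=cv2.resize(p['frame'][y0:y0+135,x0:x0+100],(400,540),interpolation=cv2.INTER_CUBIC)
    def pl(P,col):
        q=proj(p,(R@np.array(P,float).T).T+h0); cv2.polylines(I,[np.round((q+.5-[x0,y0])*4).astype(int)],False,col,1)
    pl([[-k*np.cos(.7),0,.185+k*np.sin(.7)] for k in(0,.1435,.18,.2165)],(255,0,255))
    a=np.linspace(0,6.3,40)
    pl([[-.02+.0295*np.cos(t),.11+.0295*np.sin(t),.054] for t in a],(0,0,255))
    pl([[-.12+.012*np.cos(t),.11+.012*np.sin(t),.086] for t in a],(0,255,0))
    Is.append(I)
cv2.imwrite('pics/ce.png',np.hstack(Is))
for q in('lever_grip','hub_axis','slide_knob'):
    a=r.place_of(S,q);b=r.place_of(T,q)
    print(q,[(np.round(d['xy'],1),round(d['confidence'],2)) for d in a[:2]],[(np.round(d['xy'],1),round(d['confidence'],2)) for d in b[:2]])
    if a and b: print(tri(S,a[0]['xy'],T,b[0]['xy']))
print('flask xy',atz(T,(373,186.5),.09))
E
```

```text
t 24.1 tcp [ 0.4347 -0.0947  0.2742] yaw -4.54 z [ 0.001 -0.    -1.   ] F [ 0.4  0.1 -0.7] op 0.191 q6 1.31
t 24.2 tcp [ 0.4378 -0.0957  0.28  ] yaw -4.53 z [ 0.012 -0.004 -1.   ] F [-0.3  0.6  0.1] op 0.201 q6 1.31
hub [ 0.6635 -0.2238  0.    ]
lever_grip [(array([276.5, 121.5]), 0.63)] [(array([345. , 198.8]), 0.61)]
(array([ 0.5205, -0.2103,  0.2885]), np.float64(0.005679297004579004))
hub_axis [(array([234.7, 143. ]), 0.68)] [(array([341.3, 156.1]), 0.98), (array([299.4, 202.6]), 0.48)]
(array([ 0.6677, -0.2298,  0.1803]), np.float64(0.006239886947112885))
slide_knob [(array([263.8, 188.6]), 0.9), (array([236.1, 188.9]), 0.23)] [(array([301. , 203.2]), 0.78)]
(array([ 0.5477, -0.1096,  0.0737]), np.float64(0.016730177655866933))
flask xy [ 0.5871 -0.3492  0.09  ]
```

View pics/ce.png

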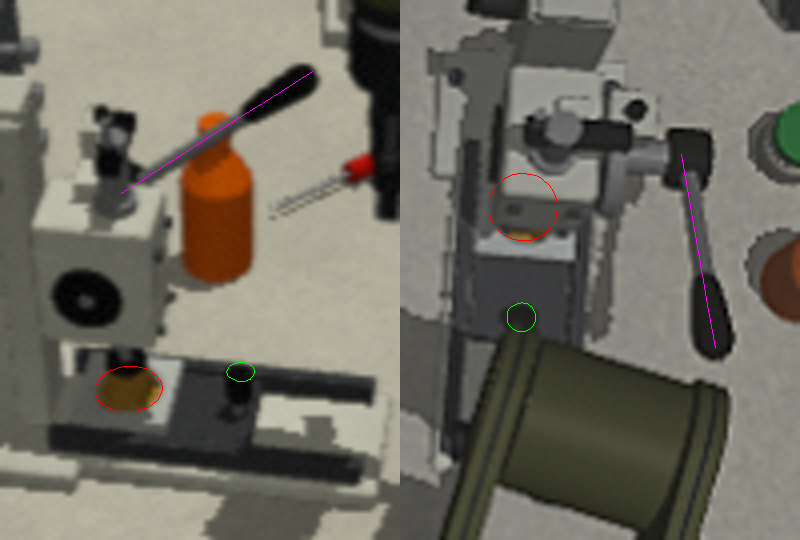

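The slide overlay matches home (knob at top 301,203, side 264,187). The handle lies about 4 mm to the -y side of my model line.

```bash
python3 - <<'E'
from h import *
np.set_printoptions(precision=4,suppress=True)
T=snap('top','tf.png');S=snap('side','sf.png')
print(atz(T,(347.2,199),.301),atz(T,(344.5,187.5),.277),atz(T,(348.3,208),.323))
I=np.hstack([cv2.resize(T['frame'][150:220,310:370],(400,467),interpolation=cv2.INTER_CUBIC),cv2.resize(S['frame'][95:165,235:295],(400,467),interpolation=cv2.INTER_CUBIC)])
cv2.imwrite('pics/cf.png',I)
to(.525,-.217,.37)
E
```

```text
[ 0.521  -0.2138  0.301 ] [ 0.5566 -0.2134  0.277 ] [ 0.4942 -0.2105  0.323 ]
t 24.6 tcp [ 0.4347 -0.0947  0.2711] yaw -4.54 z [-0.003  0.001 -1.   ] F [-0.3  0.4  0.3] op 0.202 q6 1.31
need tool cm [ 9.94 11.47 -9.92]
```

View pics/cf.png

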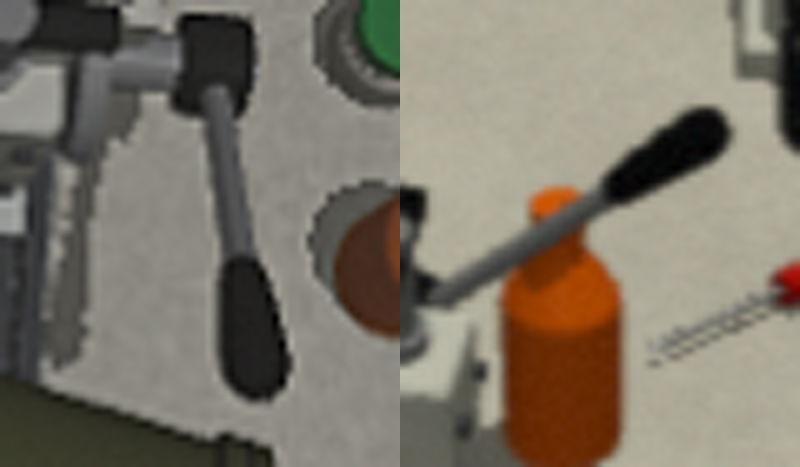

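```bash
python3 - <<'E'
from h import *
S=snap('side','sg.png');T=snap('top','tg.png')
print(tri(S,(274,118.1),T,(347.2,198.7)))
print(tri(S,(265.5,123.8),T,(345.5,188.2)))
E
```

```text
(array([ 0.52426247, -0.21478882,  0.29780647]), np.float64(0.003993697924570854))
(array([ 0.55493098, -0.21693549,  0.27316989]), np.float64(0.0005138406552581637))
```

>>> servo_tool --steps '[{"linear": [0, 0, -3], "twist": 0, "hand": 60}, {"linear": [0, 0, -4], "twist": 0, "hand": 60}, {"linear": [0, 1, -3], "twist": 0, "hand": 60}, {"linear": [1.5, 3, 0], "twist": 0, "hand": 60}, {"linear": [2.5, 3, 0], "twist": 0, "hand": 60}, {"linear": [2.5, 2.5, 0], "twist": 0, "hand": 60}, {"linear": [2, 1.2, 0], "twist": 0, "hand": 60}, {"linear": [0.8, 0.5, 0], "twist": 0, "hand": 60}]'

```text
t: 25.7
tcp_pos: [0.5197, -0.2145, 0.3718]
orientation: [-3.138, 0.125, 0.003]
wrist_force: [0.4, 0.7, -0.5]
opening: 0.602
```

```bash
python3 - <<'E'
from h import *
S=snap('side','sh.png');T=snap('top','th.png')
to(.524,-.2145,.28)
I=np.hstack([cv2.resize(T['frame'][130:230,300:400],(400,400),interpolation=cv2.INTER_CUBIC),cv2.resize(S['frame'][75:175,225:325],(400,400),interpolation=cv2.INTER_CUBIC)])
cv2.imwrite('pics/ch.png',I)
E
```

```text
t 25.8 tcp [ 0.5194 -0.2141  0.3721] yaw -4.55 z [-0.001  0.001 -1.   ] F [-0.  -0.2  0.8] op 0.598 q6 1.16
need tool cm [0.48 0.01 9.21]
```

View pics/ch.png

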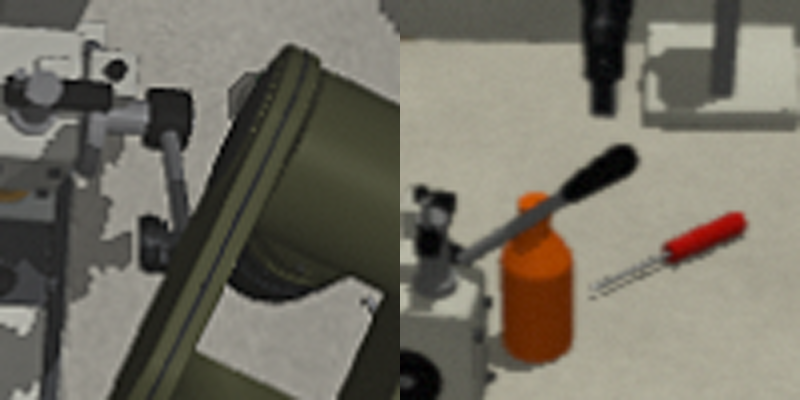

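>>> servo_tool --steps '[{"linear": [0.4, 0, 1], "twist": 0, "hand": 60}, {"linear": [0, 0, 2], "twist": 0, "hand": 60}, {"linear": [0, 0, 2], "twist": 0, "hand": 60}, {"linear": [0, 0, 2], "twist": 0, "hand": 60}, {"linear": [0, 0, 1.5], "twist": 0, "hand": 60}, {"linear": [0, 0, 0.7], "twist": 0, "hand": 60}, {"linear": [0, 0, 0], "twist": 0, "hand": 60}, {"linear": [0, 0, 0], "twist": 0, "hand": 60}]'

```text
t: 26.8
tcp_pos: [0.5236, -0.2145, 0.2818]
orientation: [3.138, -0.124, 0.002]
wrist_force: [-0.2, -0.2, 1.1]
opening: 0.601
```

```bash
python3 - <<'E'
from h import *
S=snap('side','si.png');T=snap('top','ti.png')
to(.524,-.2145,.28)
I=np.hstack([cv2.resize(T['frame'][140:220,300:380],(400,400),interpolation=cv2.INTER_CUBIC),cv2.resize(S['frame'][75:155,235:315],(400,400),interpolation=cv2.INTER_CUBIC)])
cv2.imwrite('pics/ci.png',I)
E
```

```text
t 26.9 tcp [ 0.5236 -0.2144  0.2819] yaw -4.54 z [ 0.002 -0.001 -1.   ] F [ 0.2 -0.5  0.1] op 0.597 q6 1.17
need tool cm [0.04 0.   0.19]
```

View pics/ci.png

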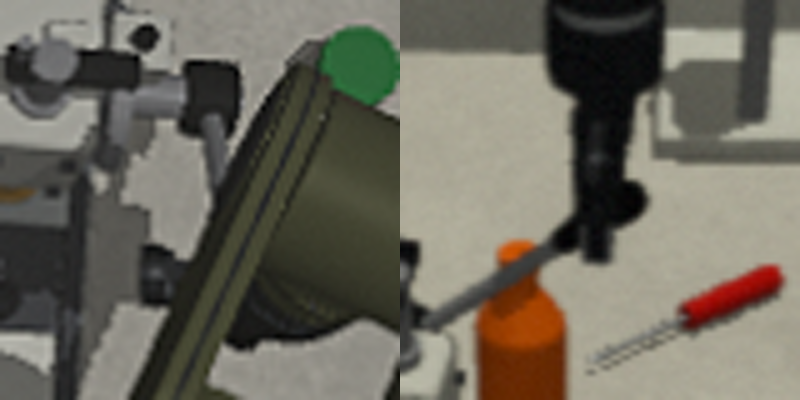

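>>> servo_tool --steps '[{"linear": [0, 0, 0.3], "twist": 0, "hand": 60}, {"linear": [0, 0, 0], "twist": 0, "hand": 40}, {"linear": [0, 0, 0], "twist": 0, "hand": 20}, {"linear": [0, 0, 0], "twist": 0, "hand": 15}, {"linear": [0, 0, 0], "twist": 0, "hand": 15}, {"linear": [0, 0, 0], "twist": 0, "hand": 15}, {"linear": [0, 0, 0], "twist": 0, "hand": 15}, {"linear": [0, 0, 0], "twist": 0, "hand": 15}]' --grip_force 60

```text
t: 27.9
tcp_pos: [0.5231, -0.2128, 0.2781]
orientation: [-3.136, 0.124, 0.001]
wrist_force: [-0.7, 4.3, 1.6]
opening: 0.295
```

```bash
python3 - <<'E'
from h import *
s,R=st()
g=s['tcp_pos']
y=np.radians(-4.6)
hub=np.array([.6635,-.224,.185])
print('arc from grasp pt (0 at rest):')
for q in np.array([.1,.2,.3,.4,.5,.6,.7,.8,.91]):
    d=-.18*(np.cos(.7-q)-np.cos(.7)), .18*(np.sin(.7-q)-np.sin(.7))
    print(q,'toolx cm',round(d[0]*100,2),'toolz cm',round(-d[1]*100,2))
E
```

```text
t 27.9 tcp [ 0.5231 -0.2128  0.2781] yaw -4.51 z [-0.     0.003 -1.   ] F [-0.7  4.3  1.6] op 0.295 q6 1.17
arc from grasp pt (0 at rest):
0.1 toolx cm -1.09 toolz cm 1.43
0.2 toolx cm -2.03 toolz cm 2.97
0.3 toolx cm -2.81 toolz cm 4.59
0.4 toolx cm -3.43 toolz cm 6.28
0.5 toolx cm -3.87 toolz cm 8.02
0.6 toolx cm -4.14 toolz cm 9.8
0.7 toolx cm -4.23 toolz cm 11.6
0.8 toolx cm -4.14 toolz cm 13.39
0.91 toolx cm -3.84 toolz cm 15.35
```

>>> servo_tool --steps '[{"linear": [-0.36, 0, 0.47], "twist": 0, "hand": 15}, {"linear": [-0.36, 0, 0.48], "twist": 0, "hand": 15}, {"linear": [-0.36, 0, 0.48], "twist": 0, "hand": 15}, {"linear": [-0.32, 0, 0.51], "twist": 0, "hand": 15}, {"linear": [-0.31, 0, 0.51], "twist": 0, "hand": 15}, {"linear": [-0.31, 0, 0.52], "twist": 0, "hand": 15}, {"linear": [-0.4, 0, 0.81], "twist": 0, "hand": 15}, {"linear": [-0.38, 0, 0.81], "twist": 0, "hand": 15}]'

```text
t: 28.9
tcp_pos: [0.4967, -0.21, 0.2337]
orientation: [-3.135, 0.124, -0.007]
wrist_force: [2.7, 9.4, 6.4]
opening: 0.294
```

```bash
python3 - <<'E'
from h import *
S=snap('side','sj.png');T=snap('top','tj.png')
st()
I=np.hstack([cv2.resize(T['frame'][140:220,300:380],(400,400),interpolation=cv2.INTER_CUBIC),cv2.resize(S['frame'][85:185,225:325],(400,400),interpolation=cv2.INTER_CUBIC)])
cv2.imwrite('pics/cj.png',I)
E
```

```text
t 29.0 tcp [ 0.4964 -0.2099  0.233 ] yaw -4.54 z [ 0.004  0.004 -1.   ] F [1.9 8.9 4.4] op 0.294 q6 1.15
```

View pics/cj.png

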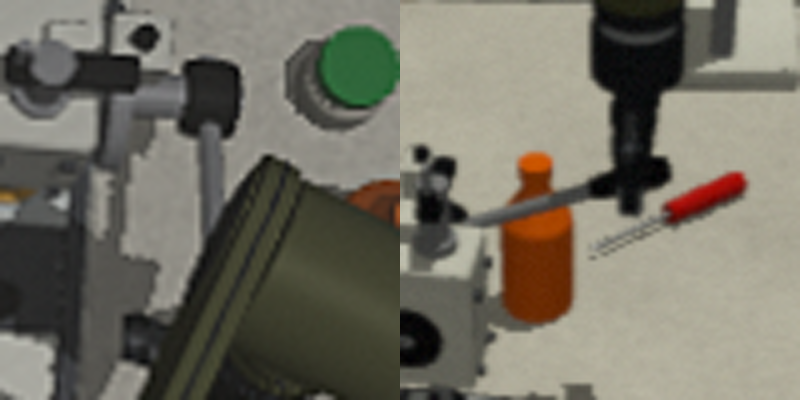

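>>> servo_tool --steps '[{"linear": [-0.23, -0.05, 0.63], "twist": 0, "hand": 15}, {"linear": [-0.23, -0.05, 0.63], "twist": 0, "hand": 15}, {"linear": [-0.2, -0.05, 0.64], "twist": 0, "hand": 15}, {"linear": [-0.17, 0, 0.65], "twist": 0, "hand": 15}, {"linear": [-0.16, 0, 0.65], "twist": 0, "hand": 15}, {"linear": [-0.12, 0, 0.66], "twist": 0, "hand": 15}, {"linear": [-0.1, 0, 0.67], "twist": 0, "hand": 15}, {"linear": [-0.1, 0, 0.67], "twist": 0, "hand": 15}]' --grip_force 80

```text
t: 30.0
tcp_pos: [0.4839, -0.2087, 0.1824]
orientation: [-3.138, 0.125, -0.007]
wrist_force: [0.9, 6.9, 6.4]
opening: 0.289
```

```bash
python3 - <<'E'
from h import *
S=snap('side','sk.png');T=snap('top','tk.png')
st()
I=np.hstack([cv2.resize(T['frame'][140:220,300:380],(400,400),interpolation=cv2.INTER_CUBIC),cv2.resize(S['frame'][105:205,215:315],(400,400),interpolation=cv2.INTER_CUBIC)])
cv2.imwrite('pics/ck.png',I)
E
```

```text
t 30.1 tcp [ 0.4836 -0.2085  0.181 ] yaw -4.57 z [ 0.004  0.002 -1.   ] F [1.4 5.6 3.2] op 0.287 q6 1.14
```

View pics/ck.png

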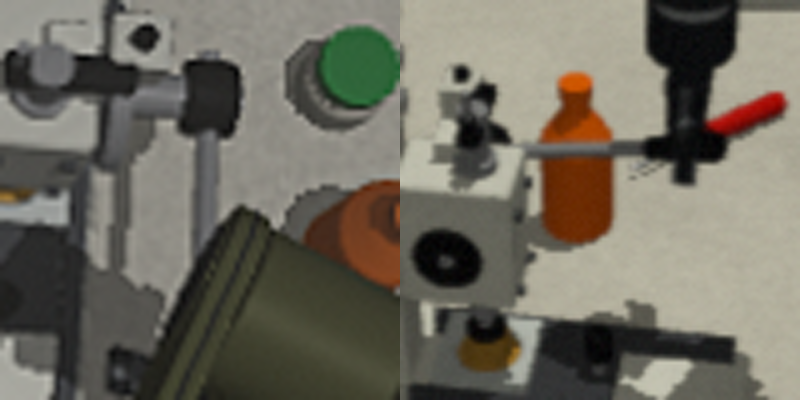

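>>> servo_tool --steps '[{"linear": [-0.06, -0.05, 0.56], "twist": 0, "hand": 15}, {"linear": [-0.04, -0.05, 0.56], "twist": 0, "hand": 15}, {"linear": [-0.02, 0, 0.57], "twist": 0, "hand": 15}, {"linear": [0.01, 0, 0.56], "twist": 0, "hand": 15}, {"linear": [0.03, 0, 0.56], "twist": 0, "hand": 15}, {"linear": [0.05, 0, 0.56], "twist": 0, "hand": 15}, {"linear": [0.06, 0, 0.56], "twist": 0, "hand": 15}, {"linear": [0.08, 0, 0.56], "twist": 0, "hand": 15}]'

```text
t: 31.1
tcp_pos: [0.4848, -0.2088, 0.1384]
orientation: [3.139, -0.126, 0.005]
wrist_force: [-5.6, 4.3, 12.9]
opening: 0.28
```

```bash
cat > lv.py <<'E'
from h import *
import sys
n=sys.argv[1]
S=snap('side',f's{n}.png');T=snap('top',f't{n}.png')
s,_=st(); dz=.2781-s['tcp_pos'][2]; print('q est no slip',.7-np.arcsin(np.sin(.7)-dz/.18))
y=np.radians(-4.7);c,s_=np.cos(y),np.sin(y);R=np.array([[c,-s_,0],[s_,c,0],[0,0,1]]);h0=np.array([.6635,-.2265,.185])
def ov(p,x0,y0,w,sc):
    I=cv2.resize(p['frame'][y0:y0+w,x0:x0+w],(400,400),interpolation=cv2.INTER_CUBIC);J=I.copy();sc=400/w
    for q,col in((.835,(0,255,0)),(.91,(255,0,255)),(.985,(0,0,255))):
        P=[R@[-k*np.cos(.7-q),0,k*np.sin(.7-q)]+h0 for k in(.02,.18,.2165)]
        cv2.polylines(J,[np.round((proj(p,P)+.5-[x0,y0])*sc).astype(int)],False,col,1)
    return I,J
I,J=ov(S,225,110,75,5)
cv2.imwrite(f'pics/c{n}.png',np.hstack([I,J]))
for p in(S,T): print([(np.round(d['xy'],1),round(d['confidence'],2)) for d in r.place_of(p,'lever_grip')[:2]])
print([(q,proj(S,[R@[-.18*np.cos(.7-q),0,.18*np.sin(.7-q)]+h0])) for q in(.835,.91,.985)])
E
python3 lv.py l
```

```text
t 31.2 tcp [ 0.4849 -0.2087  0.1374] yaw -4.59 z [ 0.004 -0.    -1.   ] F [-1.2  3.7  8.5] op 0.282 q6 1.14
q est no slip 0.8378714090511461
[(array([285.4, 152.5]), 0.7), (array([256.1, 276.1]), 0.47)]
[(array([336.8, 218.1]), 0.93), (array([153.3, 258.7]), 0.6)]
[(0.835, array([[285.11865763, 151.61094458]])), (0.91, array([[284.36830435, 154.52858051]])), (0.985, array([[283.35066669, 157.34481174]]))]
```

View pics/cl.png

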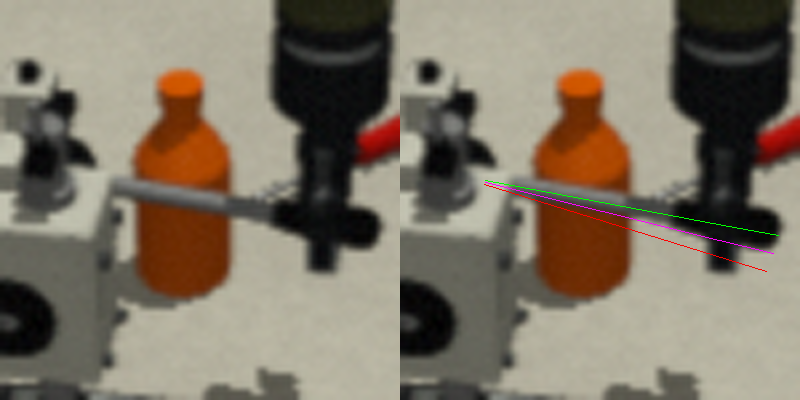

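The rod's slope in the side image looks slightly less than the 0.835 line, so I measure the rod angle directly instead of trusting the no-slip assumption.

```bash
cat > ang.py <<'E'
from h import *
import sys
p=r.capture('side')
y=np.radians(-4.7);c,s_=np.cos(y),np.sin(y);R=np.array([[c,-s_,0],[s_,c,0],[0,0,1]]);h0=np.array([.6635,-.2255,.185])
nrm=R@[0,1,0]
def fit(f,x0,x1,y0,y1):
    I=cv2.imread(f).astype(float); 
    pts=[]
    for x in range(x0,x1):
        col=I[y0:y1,x]; w=np.clip(1-(np.ptp(col,axis=1)/60),0,1) # grey pixels over orange
        if w.sum()>1.5: pts.append((x,(w*np.arange(y0,y1)).sum()/w.sum(),w.sum()))
    P=np.array(pts); print(f,np.round(P[:, :],1).tolist())
    k=np.polyfit(P[:,0],P[:,1],1)
    W=[]
    for x in(P[0,0],P[-1,0]):
        e,d=ray(p,(x,np.polyval(k,x))); t=((h0-e)@nrm)/(d@nrm); W.append(R.T@(e+d*t-h0))
    a,b=W; d=b-a
    print('line pts hub frame',np.round(a,4),np.round(b,4),'slope q',.7-np.arctan2(d[2],-d[0]),'pos q',[round(.7-np.arctan2(v[2],-v[0]),3) for v in W])
for a in sys.argv[1:]:
    f,*b=a.split(','); fit(f,*map(int,b))
E
python3 ang.py pics/sk.png,252,266,138,147 pics/sl.png,252,266,142,153
```

```text
pics/sk.png [[252.0, 142.3, 3.2], [253.0, 142.3, 3.2], [254.0, 142.3, 3.0], [255.0, 142.2, 3.0], [256.0, 142.0, 2.7], [257.0, 142.0, 2.6], [258.0, 142.0, 2.6], [259.0, 142.0, 2.6], [260.0, 142.0, 2.6], [261.0, 142.0, 2.6], [262.0, 142.0, 2.6], [263.0, 142.0, 2.6], [264.0, 142.0, 2.7], [265.0, 142.1, 2.8]]
line pts hub frame [-0.0613  0.      0.0068] [-0.1072  0.      0.0122] slope q 0.5812588084486425 pos q [np.float64(0.59), np.float64(0.586)]
pics/sl.png [[252.0, 145.4, 3.5], [253.0, 145.6, 3.3], [254.0, 145.7, 3.1], [255.0, 146.0, 2.8], [256.0, 146.2, 3.0], [257.0, 146.3, 3.2], [258.0, 146.4, 3.3], [259.0, 146.6, 3.2], [260.0, 146.7, 3.1], [261.0, 146.8, 3.0], [262.0, 147.2, 3.1], [263.0, 147.3, 3.2], [264.0, 147.4, 3.4], [265.0, 147.5, 3.3]]
line pts hub frame [-0.061   0.     -0.0074] [-0.1071 -0.     -0.0125] slope q 0.8094420341977525 pos q [np.float64(0.821), np.float64(0.816)]
```

>>> servo_tool --steps '[{"linear": [0.04, -0.05, 0.25], "twist": 0, "hand": 15}, {"linear": [0.04, 0, 0.25], "twist": 0, "hand": 15}, {"linear": [0.05, 0, 0.25], "twist": 0, "hand": 15}, {"linear": [0.05, 0, 0.25], "twist": 0, "hand": 15}, {"linear": [0.04, 0, 0.2], "twist": 0, "hand": 15}, {"linear": [0, 0, 0], "twist": 0, "hand": 15}, {"linear": [0, 0, 0], "twist": 0, "hand": 15}, {"linear": [0, 0, 0], "twist": 0, "hand": 15}]'

```text
t: 32.35
tcp_pos: [0.4867, -0.2089, 0.1252]
orientation: [3.138, -0.125, 0.004]
wrist_force: [-2.1, 0.5, 7.0]
opening: 0.281
```

```bash
python3 lv.py m; python3 ang.py pics/sm.png,252,266,143,155
```

```text
t 32.45 tcp [ 0.4867 -0.2089  0.1252] yaw -4.57 z [ 0.003 -0.001 -1.   ] F [-2.5  1.1  6.5] op 0.285 q6 1.14
q est no slip 0.906931757915056
[(array([284.6, 153.9]), 0.55)]
[(array([336.1, 217.1]), 0.85), (array([201.3, 152.7]), 0.28)]
[(0.835, array([[285.11865763, 151.61094458]])), (0.91, array([[284.36830435, 154.52858051]])), (0.985, array([[283.35066669, 157.34481174]]))]
pics/sm.png [[252.0, 146.4, 3.5], [253.0, 146.6, 3.3], [254.0, 146.7, 3.2], [255.0, 147.1, 3.2], [256.0, 147.4, 3.4], [257.0, 147.5, 3.6], [258.0, 147.6, 3.3], [259.0, 148.0, 3.2], [260.0, 148.3, 3.2], [261.0, 148.4, 3.3], [262.0, 148.6, 3.3], [263.0, 148.9, 3.3], [264.0, 149.2, 3.3], [265.0, 149.4, 3.4]]
line pts hub frame [-0.0609 -0.     -0.0114] [-0.1071  0.     -0.0204] slope q 0.8929157622479309 pos q [np.float64(0.884), np.float64(0.888)]
```

View pics/cm.png

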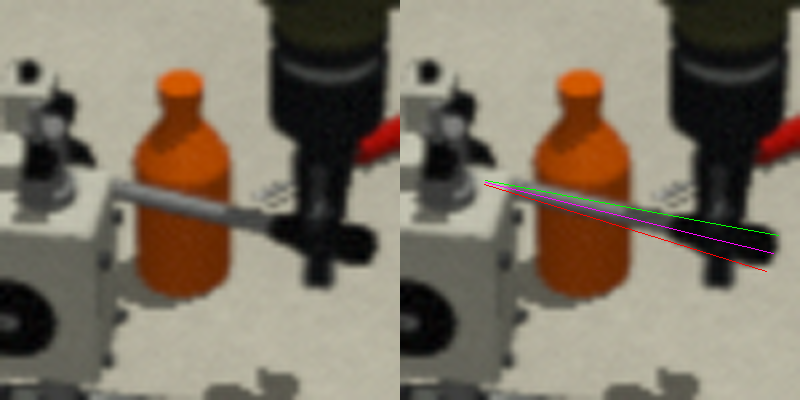

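The estimates agree at 0.885–0.91, in the fourth notch. I hold for a second and check stillness and the nest.

>>> servo_tool --steps '[{"linear": [0, 0, 0.05], "twist": 0, "hand": 15}, {"linear": [0, 0, 0], "twist": 0, "hand": 15}, {"linear": [0, 0, 0], "twist": 0, "hand": 15}, {"linear": [0, 0, 0], "twist": 0, "hand": 15}, {"linear": [0, 0, 0], "twist": 0, "hand": 15}, {"linear": [0, 0, 0], "twist": 0, "hand": 15}, {"linear": [0, 0, 0], "twist": 0, "hand": 15}, {"linear": [0, 0, 0], "twist": 0, "hand": 15}]'

```text
t: 33.6
tcp_pos: [0.4869, -0.2089, 0.1248]
orientation: [3.138, -0.125, 0.005]
wrist_force: [-2.7, 1.2, 7.0]
opening: 0.276
```

```bash
python3 lv.py n; python3 ang.py pics/sn.png,252,266,143,155
python3 -c "
import cv2
I=cv2.imread('pics/sn.png');cv2.imwrite('pics/cn2.png',cv2.resize(I[165:225,210:290],(800,600),interpolation=cv2.INTER_CUBIC))"
```

```text
t 33.7 tcp [ 0.4868 -0.2089  0.1248] yaw -4.57 z [ 0.003 -0.002 -1.   ] F [-4.5  0.4  7.8] op 0.281 q6 1.14
q est no slip 0.9088950515344442
[(array([283.1, 154.9]), 0.73)]
[(array([334.2, 217.5]), 0.59)]
[(0.835, array([[285.11865763, 151.61094458]])), (0.91, array([[284.36830435, 154.52858051]])), (0.985, array([[283.35066669, 157.34481174]]))]
pics/sn.png [[252.0, 146.4, 3.4], [253.0, 146.6, 3.3], [254.0, 146.7, 3.2], [255.0, 147.1, 3.3], [256.0, 147.4, 3.4], [257.0, 147.6, 3.3], [258.0, 147.7, 3.2], [259.0, 148.0, 3.0], [260.0, 148.3, 3.2], [261.0, 148.4, 3.4], [262.0, 148.6, 3.3], [263.0, 148.9, 3.3], [264.0, 149.2, 3.4], [265.0, 149.4, 3.4]]
line pts hub frame [-0.0609 -0.     -0.0115] [-0.1071  0.     -0.0204] slope q 0.8912152217874323 pos q [np.float64(0.887), np.float64(0.889)]
```

View pics/cn2.png

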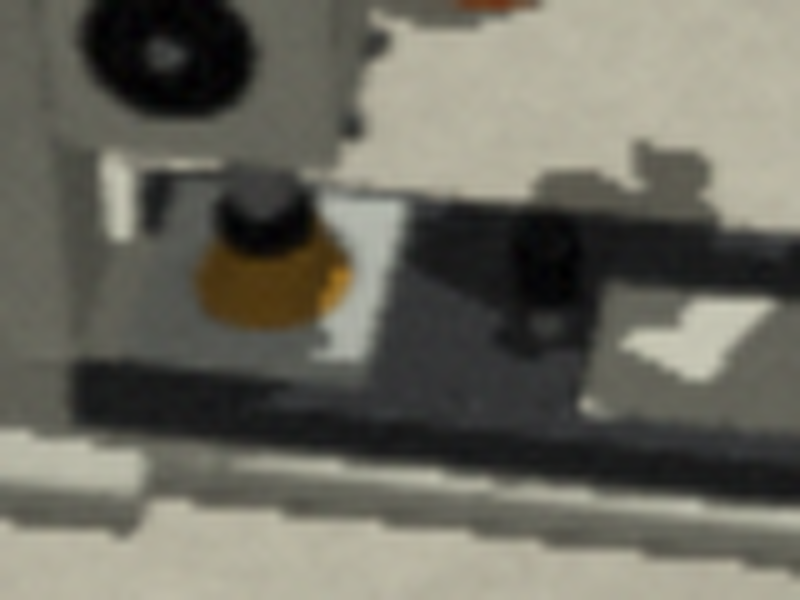

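View pics/tn.png

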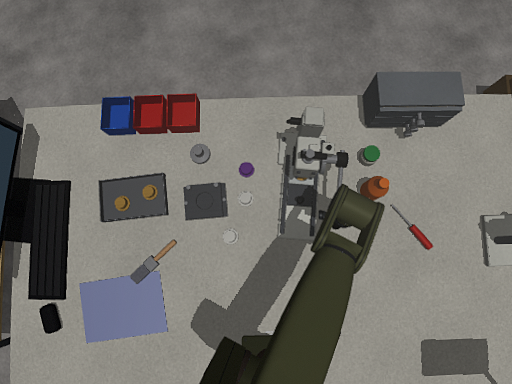

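Side view: the pad presses on the cap at crop (265,215). The cap lies flat in the nest, and the slide is home with the knob at crop (548,260). Top view: everything else on the bench is where it was. I hand the job in.

```bash
python3 -c "
from h import *
print(r.job_done()); st()"
```

```text
the job is handed in; nothing more can be done
None
the job is handed in; nothing more can be done
```

The cap is in the nest under the ram, and the lever is held at what I measure as its fourth click. I handed the job in at about 34 s; it gives no verdict.

- **Cap and slide:** I lifted the brass cap out of the die and lowered it into the nest with no contact force felt. I then pushed the slide by its knob until it hit the stop, where the position stayed at x = 0.532 while the push rose to 19 N.
- **Lever:** I gripped the handle, pulled it down along its arc, and I'm still holding it with the grip set to 80 N. I did not feel or count the clicks one by one; I judged the fourth from the lever's angle.
- **Lever angle:** the height of the gripper gives 0.909 rad, assuming no slip in the fingers, and the rod's line in the side picture gives about 0.89. They differ by 0.02 rad, but both are inside 0.835–0.985 and near the notch centre of 0.91. Over a 1 s hold the gripper crept about 0.4 mm, all after a 0.5 mm nudge I gave it.
- **Last pictures:** the pad is on the cap, the cap is flat in the nest, the slide is home, and the other things look undisturbed. I could not measure the pad's force on the cap; the wrist felt 7–8 N from the lever.
- **Disagreement:** the network's point for the nest floor was about 4 px off in the top view, so I used the nest ring's outline instead.

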